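# Lock the label scraper into its sloping holder

### The arm

A 6-joint arm with a two-finger parallel gripper is mounted at the origin on the work surface. World frame = base frame: x ahead of the robot, y to its left, z up, the work surface at z = 0. Lengths are in m, angles in rad, forces in N, time in s.
With the tool pointing down it reaches from about 0.35 to 0.725 m from the base axis. Payload 4.3 kg.
Tool frame: the origin (TCP) lies at the very end of the fingers, on their centre line; the grasp point (between the pads) lies 19 mm behind it; z points along the fingers, y is the direction in which the jaws open and shut (so a half turn about z gives the same grasp; the last joint's range is limited). The gripper opens to 85 mm and grips with 20 to 120 N. Pads are 22 mm wide; open, the fingers measure 114 mm over their backs; the gripper's body (76 mm by 85 mm) begins 54 mm behind the grasp point. The pads swing forward as they close: fully open they stand 13 mm farther back than shut.
Start: joints at [-1.331, 0.377, 0.081, 1.274, 0, 1.46], TCP at [0.197, -0.54, 0.192] pointing down, gripper open.
Joint ranges: [-2.72, 2.72], [-0.84, 1.66], [-1.02, 1.22], [-1.77, 2.12], [-1.37, 1.28], [-3.14, 3.14]. Speed limits (rad/s): [2.57, 2.57, 3.14, 3.14, 3.14, 3.14].

### API

Orientations are given as a rotation vector (axis times angle).
In Python, from rig import bot gives the robot as it stands.
- The arm moves only by the shell command python3 -m creep 'ROWS'. ROWS is JSON, one flat list of numbers, 5 for each row, row after row: the shift along the world's x, y, z in m, then the turn about the world's z in rad, then the opening in per cent of the stroke, from 0 (shut) to 100 (fully open). A call has 1 to 10 rows; each row is the pose to reach, as a shift and turn from the pose commanded when the call began; what a row does not reach only later rows make up. A row lasts 1/10 s, in which the tool goes at most 50 mm and 8.59 degrees, less where a joint would pass 70% of its speed; a pose out of reach is approached as far as the arm can. A call with a gripper value outside its range is refused whole. The fingers move at their own pace and stop on an object; the grip force is fixed at half the most. Time passes only in rows, so rows that repeat a pose let the fingers close. It gives the time, the measured TCP pose, the force and the opening at its end, in the units of the state.
- bot.get_state(): the state, without advancing time (a new reading comes with each control period).
- bot.grab_frame(name): name is "side" or "top"; returns a dict with "pixels" (384x512x3 uint8, red, green, blue), "z_map" (384x512 float32, m along the optical axis (not along the pixel's ray), 0 where there is no reading), "vfov" (degrees; the focal length in pixels is half the picture's height over the tangent of half this angle, whatever the lens; pixels are square), "cx", "cy" (the principal point, pixels), "cam_to_world" (4x4, takes a point from camera to world coordinates). Camera axes: x right, y up, looking along -z (the intrinsics and any distortion apply to the point x, -y, -z); pixel columns grow to the right and rows downward; lengths in m; the calibration is good to about 2 mm. A picture is of the moment at which its call begins.
- bot.finish_job(): hands the job in, once; it reports no verdict.
The state is a dict: "time_s": time; "qpos": joint angles; "dq": joint speeds; "effort": joint torques, N m; "tool_pos": TCP position; "tcp_rot": TCP orientation; "ft_force": force on the tool from outside, world axes, zero at the start; "moment": the same for the moment, N m; "width": finger opening in m.
Only numpy, scipy, OpenCV 4.12 (cv2) and the standard library are available. Lean on these libraries where they do the work, as an engineer would, in place of code of your own. Each camera call takes 0.05 s, during which the arm holds its last target.

### The job

The label scraper has been left standing in one of the tray's cartridge wells. Draw it out, slide its flat blade edgewise into the sloping slot of the wooden holder until it is fully home, and only then push the aluminium keeper all the way across so that it covers the blade's shoulder and locks it in. Leave the cartridges, die, keyring and stand where they are.

Things in the scene. Friction and masses are not known exactly. Their poses are not given: they have to be found in the camera images.
- scraper_handle (a point): label scraper, 170 mm long, about 110 g, loose, standing blade down in a tray well. This point: centre of its wooden handle, 20 (x) x 30 (y) x 80 mm (z -40 to +40); z along the scraper, up. Below it a white nylon neck 8 x 20 mm (z -60 to -40) and a white nylon blade 8 thick (x) x 56 wide (y) x 70 mm (z -130 to -60), whose upper corners are the shoulders. Both faces are alike
- tray: grey hard silicone tray, 150 (x) x 160 (y) x 46 mm tall, fixed; origin at the centre of its underside. Six upright wells 13.5 (x) x 61 (y) mm, 40 deep, at x -45, 0, +45 and y -38, +38 mm. Three hold cartridges, one the scraper (it may lean a few degrees), two are empty; which is which varies
- slot: slot of the fixed wooden holder, leaning 25 degrees. Origin at the centre of its mouth, 93.5 mm above the shelf; z points out of the slot, up and away from the robot; y level, along the slot; x across. 12 (x) x 62 (y) mm, 72 deep, flared in x to 24 mm over the top 8 mm; block 44 (x) x 90 (y) mm. A 12 mm arm, flush with the mouth, reaches y = +102 under the keeper
- slot_home (a point): where the centre of the scraper's handle lies when the blade stands on the slot floor, fully home: 58 mm out from the mouth's centre along the slot's z. The blade's shoulders are then 2 mm below the mouth. Axes as the slot's
- keeper (a joint): aluminium keeper's travel towards the slot's -y, in m: 0 = drawn back, 0.030 = fully across, at its stop; starts 0 to 0.010. Plate 28 (x) x 50 (y) x 6 mm, 1 mm above the mouth's level; leading edge at slot y = 44 mm drawn back, 14 mm across. A blade not fully home blocks it. About 2 N moves it; it stays where left
- keeper_tab (a point): centre of the keeper's upright tab, 24 (x) x 12 (y) x 34 mm (z 6 to 40 above the mouth); in the slot frame at x 0, y = 84 mm less the travel, z 23 mm. Its outer (+y) face is pushed towards -y. Axes as the slot's
- cartridge0_mid (a point): blue flat game cartridge, 10 thick (x) x 57 wide (y) x 70 mm tall (z), standing in a tray well, its top about 30 mm above the tray; bystander; this point is its centre
- cartridge1_mid (a point): blue flat game cartridge, 10 thick (x) x 57 wide (y) x 70 mm tall (z), standing in a tray well, its top about 30 mm above the tray; bystander; this point is its centre
- cartridge2_mid (a point): blue flat game cartridge, 10 thick (x) x 57 wide (y) x 70 mm tall (z), standing in a tray well, its top about 30 mm above the tray; bystander; this point is its centre
- die_mid (a point): wooden die, 40 mm cube, loose on the shelf; bystander; this point is its centre
- keyring_mid (a point): flat steel bottle opener-shaped keyring, about 110 x 32 x 5 mm, lying loose on the shelf; bystander; this point is in its middle, 2.5 mm up
- stand_mid (a point): black upright controller stand, empty, round foot 100 mm in diameter, 134 mm tall, loose; bystander; this point is on the foot's axis, 60 mm up
Mind the look-alikes: they are no part of the job. Of the things that look like the part that bears slot, take the one that is farthest to the robot's left at the start. What is shaped like the part that bears scraper_handle but green is not meant.

How it is judged:
On the way:
1. the scraper's blade is fully home in the sloping slot while the keeper is still drawn back (z of scraper_handle in the frame of slot between 0.05 and 0.0625 m and x of scraper_handle in the frame of slot between -0.012 and 0.012 m and y of scraper_handle in the frame of slot between -0.012 and 0.012 m and angle between the z axis of scraper_handle and the z axis of slot, either way round below 0.12 rad and value of joint keeper below 0.016 m), for 0.2 s.
At the end, for the whole second after the job is handed in: Scraper released in the slot, blade within 4.5 mm of the slot floor, handle centre within 12 mm of the slot axis in x and y, leaning with it to 7 degrees; keeper more than 26 of its 30 mm across; cartridges, die, keyring and stand within 20 mm of where they were (z of scraper_handle in the frame of slot between 0.05 and 0.0625 m and x of scraper_handle in the frame of slot between -0.012 and 0.012 m and y of scraper_handle in the frame of slot between -0.012 and 0.012 m and angle between the z axis of scraper_handle and the z axis of slot, either way round below 0.12 rad and value of joint keeper above 0.026 m); the robot touches nothing.
It fails at once if a cartridge, the die, the keyring or the stand is moved by more than 20 mm (distance of any of cartridge0_mid, cartridge1_mid, cartridge2_mid, die_mid, keyring_mid, stand_mid from where it was at the start of the episode above 0.02 m).
It also fails if it takes over 70 s, if anything falls off the work surface, if the arm or the gripper's body presses on something with over 40 N, if the wrist force passes 120 N, or if a joint passes its speed limit or range.

## Working session

There is one attempt and no reset: what is moved stays moved. The work goes in short steps, Python scripts to look and compute and a shell command to move; the robot and the scene stay as the last step left them, time stands still between calls to the robot, and variables do not carry over. Pictures are saved under pics/ and viewed, and the job is handed in when it is done.

```bash
ls; mkdir -p pics
cat > h.py <<'E'
import numpy as np, cv2
from rig import bot
def grab(n,save=None):
    f=bot.grab_frame(n)
    if save: cv2.imwrite(f'pics/{save}.png',f['pixels'][:,:,::-1])
    return f
def pts(f):
    z=f['z_map']; h,w=z.shape
    fl=h/2/np.tan(np.radians(f['vfov'])/2)
    u,v=np.meshgrid(np.arange(w),np.arange(h))
    P=np.stack([(u-f['cx'])/fl*z,-(v-f['cy'])/fl*z,-z,np.ones_like(z)],-1)
    W=P@np.array(f['cam_to_world']).T
    W=W[...,:3]; W[z==0]=np.nan
    return W
E
python3 - <<'E'
from h import *
s=bot.get_state(); print(s)
for n in('side','top'):
    f=grab(n,n+'0'); print(n,{k:v for k,v in f.items() if k not in('pixels','z_map')}, f.keys())
    np.savez(f'/tmp/{n}0.npz',**f)
E
```

```text
pics
{'time_s': 0.0, 'qpos': array([-1.33129562e+00,  3.78068826e-01,  7.96353917e-02,  1.27439084e+00,
        1.10578806e-05,  1.46049205e+00]), 'dq': array([-1.65056835e-04,  1.76542886e-04,  5.85568280e-04, -4.44769446e-04,
       -3.83587726e-04,  7.44745556e-05]), 'effort': array([-7.37327100e-04, -4.63606811e+01,  2.69871944e+01,  2.09297729e-02,
       -2.65446251e-04, -2.56495923e-06]), 'tool_pos': array([ 0.19689442, -0.53946455,  0.19096134]), 'tcp_rot': array([-3.09166943e+00, -5.46322898e-01,  1.88179436e-04]), 'ft_force': array([0.04492422, 0.53693817, 0.46113808]), 'moment': array([ 0.01659113, -0.0075568 , -0.03220812]), 'width': 0.08560737701678671}
side {'vfov': 48.35046113277007, 'cx': 258.70211316252363, 'cy': 189.21746602641966, 'cam_to_world': array([[-0.76197787,  0.43876096, -0.4763177 ,  0.1048198 ],
       [-0.64727798, -0.49269032,  0.58162486,  0.46281977],
       [ 0.02051716,  0.75149522,  0.65941942,  0.72106218],
       [ 0.        ,  0.        ,  0.        ,  1.        ]])} dict_keys(['pixels', 'z_map', 'vfov', 'cx', 'cy', 'cam_to_world'])
top {'vfov': 53.19990337207496, 'cx': 254.55863852815776, 'cy': 185.44631553634648, 'cam_to_world': array([[ 0.0267205 ,  0.99116947, -0.12988112,  0.44799278],
       [-0.99952814,  0.02845999,  0.01155502, -0.05345843],
       [ 0.0151494 ,  0.12951108,  0.99146224,  0.89070184],
       [ 0.        ,  0.        ,  0.        ,  1.        ]])} dict_keys(['pixels', 'z_map', 'vfov', 'cx', 'cy', 'cam_to_world'])
```

View pics/side0.png

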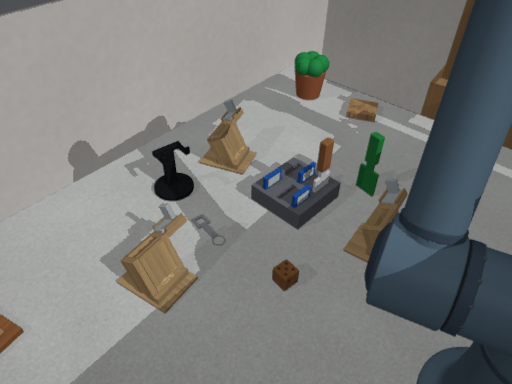

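View pics/top0.png

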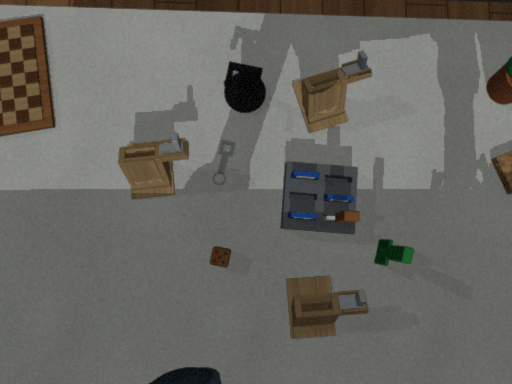

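The side view shows the target holder (leftmost to the robot) at about (155,265), with the scraper in the tray at (325,155) and the green decoy at (370,160). In the top view the target holder is at (150,165), its keeper tab at (177,140) on the world −y side, and the scraper's handle at (345,216).

```bash
cat > m1.py <<'E'
from h import *
for n in('top','side'):
    f=dict(np.load(f'/tmp/{n}0.npz')); W=pts(f); 
    big=cv2.resize
    x0,y0,x1,y1={'top':(105,120,205,210),'side':(105,205,205,315)}[n]
    c=f['pixels'][y0:y1,x0:x1,::-1]; cv2.imwrite(f'pics/{n}_h.png',cv2.resize(c,None,fx=5,fy=5,interpolation=cv2.INTER_CUBIC))
    x0,y0,x1,y1={'top':(275,155,365,240),'side':(245,125,350,230)}[n]
    c=f['pixels'][y0:y1,x0:x1,::-1]; cv2.imwrite(f'pics/{n}_t.png',cv2.resize(c,None,fx=5,fy=5,interpolation=cv2.INTER_CUBIC))
    hsv=cv2.cvtColor(f['pixels'],cv2.COLOR_RGB2HSV)
    # handle: points in tray area above 85mm
    p=W.reshape(-1,3); m=(p[:,2]>.1)&(abs(p[:,0]-.37)<.1)&(abs(p[:,1]+.2)<.12)
    q=p[m]; print(n,'high pts tray',len(q)); 
    if len(q): print(np.percentile(q,[2,50,98],axis=0).round(4))
    print('shelf z', np.nanmedian(W[:,:,2]))
    for (u,v) in {'top':[(290,165),(355,168),(352,230),(285,228),(345,216),(330,217),(320,200)],'side':[(325,145),(320,180),(295,220)]}[n]:
        print(u,v,f['pixels'][v,u],W[v,u].round(4))
E
python3 m1.py
```

```text
top high pts tray 600
[[ 0.2923 -0.2883  0.1001]
 [ 0.3106 -0.2584  0.1039]
 [ 0.3458 -0.1562  0.1344]]
shelf z 0.0008460429562312521
290 165 [67 72 73] [ 0.607  -0.1414  0.0464]
355 168 [70 72 75] [ 0.6044 -0.2874  0.0469]
352 230 [53 55 57] [ 0.4661 -0.2799  0.0461]
285 228 [52 49 51] [ 0.4665 -0.1326  0.0451]
345 216 [92 58 30] [ 0.489  -0.2323  0.1754]
330 217 [144 145 143] [ 0.4916 -0.2248  0.0777]
320 200 [67 70 74] [ 0.5301 -0.2089  0.0475]
side high pts tray 465
[[ 0.2917 -0.2868  0.1003]
 [ 0.3135 -0.2658  0.106 ]
 [ 0.3443 -0.1547  0.1334]]
shelf z 0.0012198149880814357
325 145 [95 62 36] [ 0.486  -0.2295  0.1745]
320 180 [155 156 159] [ 0.4869 -0.2321  0.0715]
295 220 [48 50 54] [ 0.4753 -0.1231  0.0273]
```

View pics/top_h.png

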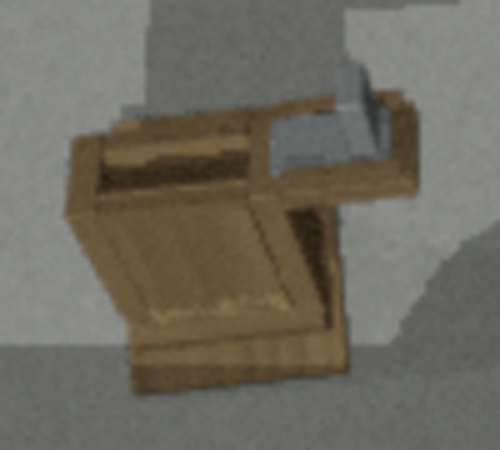

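View pics/side_h.png

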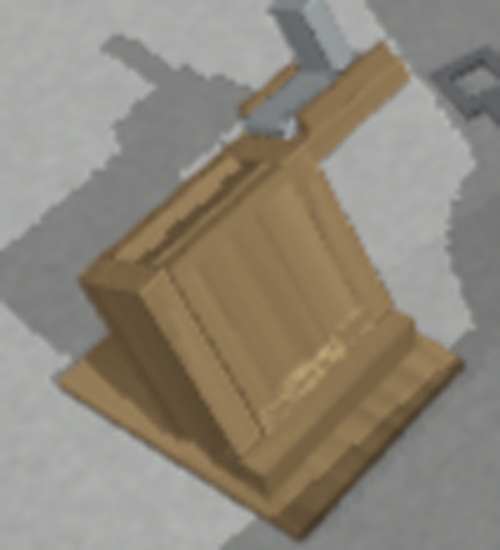

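View pics/top_t.png

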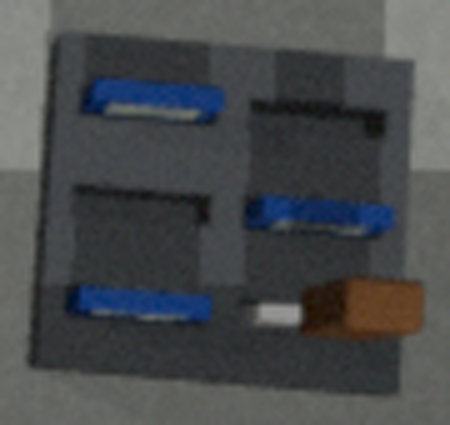

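View pics/side_t.png

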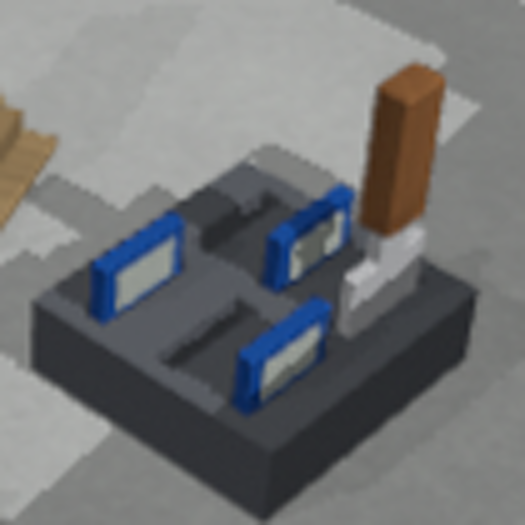

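```bash
cat > m2.py <<'E'
from h import *
A=[]
for n in('top','side'):
    f=dict(np.load(f'/tmp/{n}0.npz')); W=pts(f); px=f['pixels'].astype(int)
    p=W.reshape(-1,3); c=px.reshape(-1,3)
    brown=(c[:,0]-c[:,2]>30)
    m=brown&(abs(p[:,0]-.49)<.06)&(abs(p[:,1]+.22)<.06)&(p[:,2]>.09)
    q=p[m]; print(n,'handle',len(q)); print(np.percentile(q,[1,50,99],axis=0).round(4)) 
    t=q[q[:,2]>.170]; print(' top face', len(t), t.min(0).round(4),t.max(0).round(4),np.median(t,0).round(4))
    white=(c.min(1)>110)
    m=white&(abs(p[:,0]-.49)<.06)&(abs(p[:,1]+.22)<.07)&(p[:,2]>.055)&(p[:,2]<.1)
    q=p[m]; print(n,'white',len(q)); print(np.percentile(q,[1,50,99],axis=0).round(4))
    # holder pts by height band
    m=(abs(p[:,0]-.6)<.09)&(p[:,1]>.07)&(p[:,1]<.3)&(p[:,2]>.008)
    q=p[m]; 
    for lo in np.arange(.0,.15,.01):
        s=q[(q[:,2]>lo)&(q[:,2]<=lo+.01)]
        if len(s)>5: print(' %.2f %d'%(lo,len(s)),np.percentile(s,[2,98],axis=0)[:,:2].round(4).tolist())
E
python3 m2.py
```

```text
top handle 199
[[ 0.48   -0.2581  0.1141]
 [ 0.4877 -0.2415  0.1761]
 [ 0.4987 -0.2289  0.1791]]
 top face 162 [ 0.4801 -0.259   0.172 ] [ 0.4989 -0.2289  0.1805] [ 0.4894 -0.2435  0.1764]
top white 28
[[ 0.4875 -0.2338  0.0736]
 [ 0.4916 -0.2269  0.0766]
 [ 0.4939 -0.2182  0.0795]]
 0.00 212 [[0.5287, 0.1255], [0.6596, 0.2208]]
 0.01 98 [[0.5316, 0.127], [0.6587, 0.2163]]
 0.02 238 [[0.5478, 0.1316], [0.5989, 0.2163]]
 0.03 126 [[0.5582, 0.1316], [0.6041, 0.2171]]
 0.04 132 [[0.5628, 0.1329], [0.5994, 0.2189]]
 0.05 125 [[0.5681, 0.1333], [0.5978, 0.2181]]
 0.06 125 [[0.5715, 0.1336], [0.5982, 0.219]]
 0.07 209 [[0.5765, 0.1349], [0.617, 0.2186]]
 0.08 492 [[0.5826, 0.0836], [0.6426, 0.2236]]
 0.09 541 [[0.5867, 0.0816], [0.6467, 0.2235]]
 0.10 366 [[0.591, 0.0841], [0.6298, 0.2201]]
 0.11 64 [[0.6067, 0.0857], [0.6424, 0.1299]]
 0.12 48 [[0.6255, 0.0961], [0.6518, 0.1085]]
 0.13 38 [[0.6305, 0.0966], [0.6437, 0.1072]]
side handle 390
[[ 0.4795 -0.2561  0.1016]
 [ 0.4837 -0.2318  0.1474]
 [ 0.4977 -0.2258  0.1785]]
 top face 89 [ 0.4796 -0.2566  0.1702] [ 0.4992 -0.2268  0.1789] [ 0.4881 -0.2388  0.1759]
side white 166
[[ 0.4845 -0.2693  0.0568]
 [ 0.4882 -0.2311  0.0707]
 [ 0.5312 -0.1527  0.0902]]
 0.00 424 [[0.5296, 0.1303], [0.6525, 0.2356]]
 0.01 284 [[0.5303, 0.1337], [0.6492, 0.2328]]
 0.02 363 [[0.5468, 0.1339], [0.5931, 0.2261]]
 0.03 243 [[0.5577, 0.1361], [0.5981, 0.2269]]
 0.04 260 [[0.5622, 0.1364], [0.6025, 0.2278]]
 0.05 269 [[0.5668, 0.137], [0.6087, 0.2282]]
 0.06 257 [[0.5715, 0.1372], [0.6142, 0.2288]]
 0.07 273 [[0.5763, 0.1385], [0.6191, 0.2295]]
 0.08 530 [[0.5815, 0.1414], [0.6359, 0.2291]]
 0.09 550 [[0.5861, 0.0888], [0.6446, 0.2273]]
 0.10 409 [[0.5901, 0.087], [0.6352, 0.2236]]
 0.11 91 [[0.6074, 0.0916], [0.6468, 0.1325]]
 0.12 54 [[0.6253, 0.0971], [0.6514, 0.1116]]
 0.13 36 [[0.6294, 0.099], [0.6461, 0.1111]]
```

```bash
cat > m3.py <<'E'
from h import *
Ps=[];ns=[]
for n in('top','side'):
    f=dict(np.load(f'/tmp/{n}0.npz')); W=pts(f); p=W.reshape(-1,3)
    # tray top
    m=(abs(p[:,2]-.046)<.004)&(abs(p[:,0]-.53)<.12)&(abs(p[:,1]+.21)<.12)
    q=p[m]; r=cv2.minAreaRect((q[:,:2]*1000).astype(np.float32)); print(n,'tray',r)
    m=(p[:,0]>.54)&(p[:,0]<.6)&(p[:,1]>.145)&(p[:,1]<.21)&(p[:,2]>.035)&(p[:,2]<.08)
    q=p[m]; 
    for _ in range(4):
        c=np.median(q,0) if _==0 else q.mean(0); nv=np.linalg.svd(q-c,full_matrices=False)[2][2]
        nv*=-np.sign(nv[0]); d=(q-c)@nv; q=q[abs(d)<max(2*d.std(),.001)]
    print(n,'front face n',nv.round(4),'std',d.std(),'tilt',np.degrees(np.arcsin(nv[2])),'yaw of -n',np.degrees(np.arctan2(-nv[1],-nv[0])),'c',c.round(4))
    th=np.radians(25); psi=np.arctan2(-nv[1],-nv[0])
    h=np.array([np.cos(psi),np.sin(psi),0]); Z=np.sin(th)*h+np.cos(th)*np.array([0,0,1]); X=-np.cos(th)*h+np.sin(th)*np.array([0,0,1]); Y=np.cross(Z,X)
    R=np.c_[X,Y,Z]
    # origin: front face is x=+22 ; height .0935
    m=(p[:,0]>.5)&(p[:,0]<.7)&(p[:,1]>.07)&(p[:,1]<.26)&(p[:,2]>.02); L=p[m]@R
    zs=L[:,2]
    print(' Xface',np.mean(q@X), 'Y',Y.round(4))
    body=L[(p[m][:,2]<.07)]; print(' body y',np.percentile(body[:,1],[1,99]).round(4))
    hist,e=np.histogram(zs,bins=np.arange(zs.min(),zs.max(),.002)); k=hist.argmax(); print(' mouth plane z peak',e[k],hist[k-2:k+3])
    mz=e[k]+.001; top=L[abs(zs-mz)<.004]; print(' top x',np.percentile(top[:,0],[1,99]).round(4),'y',np.percentile(top[:,1],[1,99]).round(4), 'med z', np.median(top[:,2]))
    tab=L[(zs-mz>.012)]; print(' tab', np.percentile(tab,[3,97],axis=0).round(4))
    pl=L[(abs(zs-mz-.007)<.003)]; print(' plate',np.percentile(pl,[3,50,97],axis=0).round(4))
E
python3 m3.py
```

```text
top tray ((537.5880737304688, -208.98907470703125), (160.48992919921875, 150.27499389648438), 86.87527465820312)
top front face n [-0.9016 -0.1212  0.4153] std 0.0007281396534087008 tilt 24.538997737583752 yaw of -n 7.657443986424385 c [0.5752 0.1777 0.0579]
 Xface -0.5136156312668236 Y [ 0.1333 -0.9911 -0.    ]
 body y [-0.1419 -0.0534]
 mouth plane z peak 0.3513055645597722 [ 82 138 336 150  25]
 top x [-0.5568 -0.5122] y [-0.1423  0.0021] med z 0.3523996911522112
 tab [[-0.5453 -0.0216  0.3651]
 [-0.5223 -0.0103  0.3949]]
 plate [[-0.5534 -0.0549  0.3573]
 [-0.5314 -0.0346  0.3603]
 [-0.5137 -0.0056  0.3621]]
side tray ((537.798095703125, -207.22503662109375), (164.25521850585938, 153.09771728515625), 87.13959503173828)
side front face n [-0.8952 -0.1202  0.4291] std 0.0009238803458880569 tilt 25.41069752904518 yaw of -n 7.64423032198319 c [0.5752 0.1787 0.0577]
 Xface -0.5138317133299777 Y [ 0.133  -0.9911  0.    ]
 body y [-0.1462 -0.0572]
 mouth plane z peak 0.3528420509728778 [120 192 282  38  32]
 top x [-0.5565 -0.5122] y [-0.1454 -0.0029] med z 0.3530786730286588
 tab [[-0.545  -0.0252  0.3669]
 [-0.5221 -0.0129  0.3946]]
 plate [[-0.5542 -0.0573  0.3583]
 [-0.5295 -0.0367  0.3611]
 [-0.5133 -0.0081  0.3635]]
```

```bash
python3 -m creep '[0,0,0.04,0,100, 0.03,0.03,0.045,-0.05,100, 0.065,0.065,0.045,-0.1,100, 0.1,0.1,0.045,-0.15,100, 0.135,0.135,0.045,-0.2,100, 0.17,0.17,0.045,-0.25,100, 0.205,0.205,0.045,-0.3,100, 0.24,0.24,0.045,-0.35,100, 0.27,0.275,0.045,-0.403,100, 0.292,0.297,0.045,-0.403,100]'
python3 -m creep '[0,0,0,0,100, 0,0,0,0,100, 0,0,0,0,100]'
python3 - <<'E'
from h import *
from scipy.spatial.transform import Rotation as R
s=bot.get_state(); print(s['tool_pos'],s['tcp_rot'],R.from_rotvec(s['tcp_rot']).as_matrix().round(3),s['ft_force'])
grab('side','side1'); grab('top','top1')
E
```

```text
time_s: 1.1
tool_pos: [0.4903, -0.2403, 0.2365]
tcp_rot: [-3.14, 0.081, 0.001]
ft_force: [-0.9, -0.9, -0.6]
width: 0.0857
time_s: 1.4
tool_pos: [0.4883, -0.2439, 0.2366]
tcp_rot: [3.14, -0.085, -0.001]
ft_force: [-0.1, -0.3, -0.7]
width: 0.0857
[ 0.48829118 -0.24385425  0.23664927] [ 3.14036270e+00 -8.51999405e-02 -1.43378519e-03] [[ 0.999 -0.054 -0.001]
 [-0.054 -0.999 -0.   ]
 [-0.001  0.    -1.   ]] [-0.13679447 -0.27283014 -0.67143799]
```

View pics/side1.png

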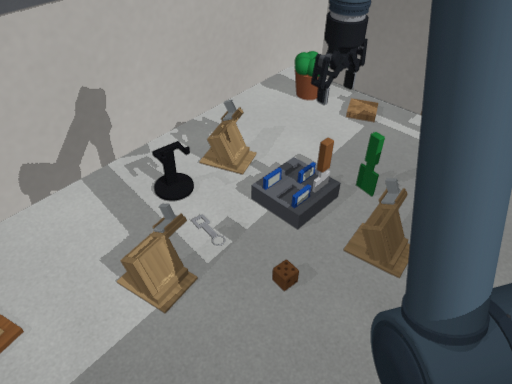

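The side view shows the gripper above the tray, with the jaws around (340,75) and in line with the handle at (326,152). Next I descend and grip.

```bash
python3 -m creep '[0.001,0.001,-0.04,0,100, 0.001,0.001,-0.08,0,100, 0.001,0.001,-0.1,0,100, 0.001,0.001,-0.117,0,100, 0.001,0.001,-0.117,0,100, 0.001,0.001,-0.117,0,60,0.001,0.001,-0.117,0,30,0.001,0.001,-0.117,0,15,0.001,0.001,-0.117,0,0,0.001,0.001,-0.117,0,0]'
python3 -m creep '[0,0,0,0,0, 0,0,0,0,0, 0,0,0,0,0, 0,0,0,0,0, 0,0,0,0,0]'
python3 - <<'E'
from h import *
grab('side','side2'); grab('top','top2')
f=cv2.imread('pics/side2.png')[60:240,220:420]; g=cv2.imread('pics/top2.png')[130:310,220:420]
cv2.imwrite('pics/c2.png',cv2.resize(np.hstack([f,g]),None,fx=2,fy=2))
E
```

```text
time_s: 2.5
tool_pos: [0.4911, -0.243, 0.1213]
tcp_rot: [3.139, -0.083, 0.004]
ft_force: [-0.6, -0.3, 3.9]
width: 0.0285
time_s: 3.0
tool_pos: [0.4912, -0.243, 0.1213]
tcp_rot: [3.139, -0.083, 0.004]
ft_force: [-0.7, -1.1, 5.7]
width: 0.0283
```

View pics/c2.png

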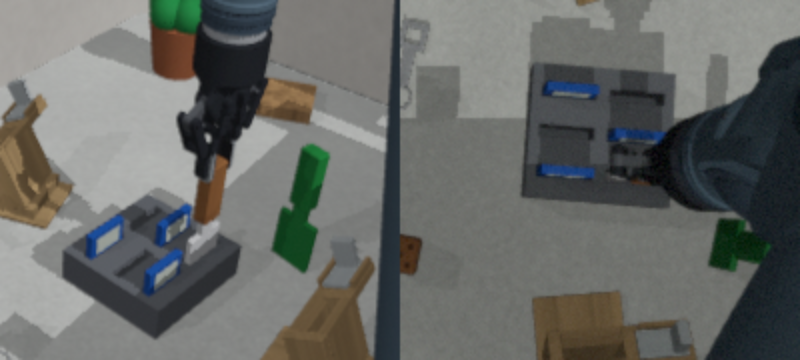

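The side crop shows the jaws closed on the wooden handle at about (210,185), with the blade still in its well. The opening is 28 mm, which fits the 30 mm handle. Now I lift.

```bash
python3 -m creep '[0,0,0.01,0,0, 0,0,0.03,0,0, 0,0,0.055,0,0, 0,0,0.085,0,0, 0,0,0.12,0,0, 0,0,0.145,0,0, 0,0,0.145,0,0]'
python3 - <<'E'
from h import *
grab('side','side3')
f=cv2.imread('pics/side3.png')[0:240,220:420]; 
cv2.imwrite('pics/c3.png',cv2.resize(f,None,fx=2,fy=2))
E
```

```text
time_s: 3.8
tool_pos: [0.4917, -0.2431, 0.2689]
tcp_rot: [3.137, -0.083, 0.009]
ft_force: [0.3, 0.3, -1.4]
width: 0.0286
```

View pics/c3.png

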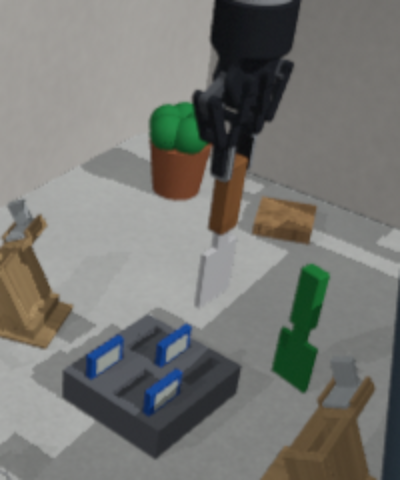

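The crop shows the scraper drawn clear: its blade is at (215,270) in the air and the cartridges haven't moved. Next I carry it to the holder.

```bash
python3 -m creep '[0.01,0.03,0,0.02,0, 0.02,0.07,0,0.04,0, 0.034,0.115,0,0.06,0, 0.047,0.16,0,0.08,0, 0.06,0.205,0,0.1,0, 0.073,0.25,0,0.12,0, 0.086,0.295,0,0.14,0, 0.099,0.34,0,0.16,0, 0.112,0.385,0,0.175,0, 0.12,0.415,0,0.188,0]'
python3 -m creep '[0.003,0.011,0,0,0, 0.003,0.011,0,0,0, 0.003,0.011,0,0,0, 0.003,0.011,0,0,0]'
python3 - <<'E'
from h import *
s=bot.get_state(); print(s['qpos'].round(2),s['ft_force'].round(1))
for n in('side','top'):
    f=grab(n,n+'4'); np.savez(f'/tmp/{n}4.npz',**f)
a=cv2.imread('pics/side4.png')[60:340,60:260]; b=cv2.imread('pics/top4.png')[20:300,60:260]
cv2.imwrite('pics/c4.png',cv2.resize(np.hstack([a,b]),None,fx=2,fy=2))
E
```

```text
time_s: 4.85
tool_pos: [0.6106, 0.1659, 0.2621]
tcp_rot: [-3.121, -0.251, 0.008]
ft_force: [-0.5, -0.1, -1.6]
width: 0.0283
time_s: 5.25
tool_pos: [0.615, 0.1674, 0.2648]
tcp_rot: [-3.119, -0.251, 0.003]
ft_force: [-0.5, -0.7, -0.9]
width: 0.0285
[0.16 0.52 0.5  1.54 0.01 3.14] [-0.5 -0.7 -0.9]
```

View pics/c4.png

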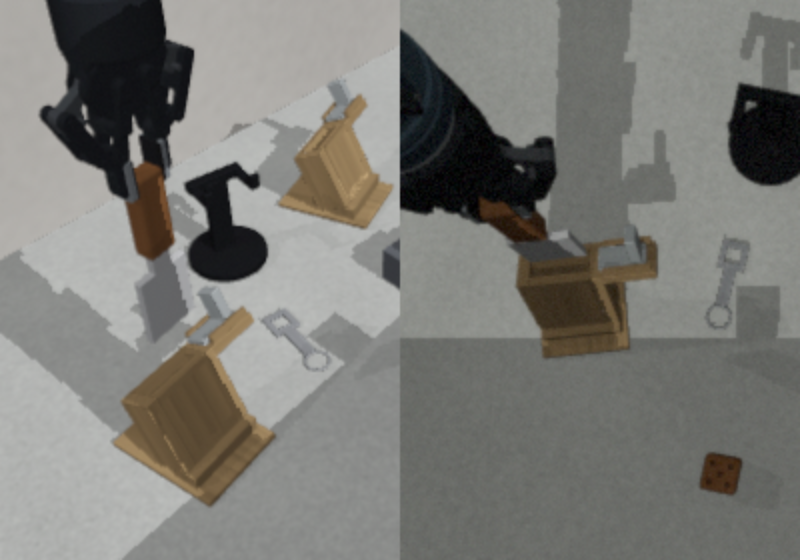

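The left crop shows the scraper upright in the jaws at (150,240), above the holder mouth. Joint 6 has reached its 3.14 limit, so the yaw came out 1.5° off and y fell short. The scraper is symmetric about its axis, so I'll make a half turn the other way.

```bash
python3 -m creep '[0,0,0.01,0.14,0, 0,0,0.01,0.28,0, 0,0,0.01,0.42,0, 0,0,0.01,0.56,0, 0,0,0.01,0.7,0, 0,0,0.01,0.84,0, 0,0,0.01,0.98,0, 0,0,0.01,1.12,0, 0,0,0.01,1.26,0, 0,0,0.01,1.4,0]'
python3 -m creep '[0,0,0,0.14,0, 0,0,0,0.28,0, 0,0,0,0.42,0, 0,0,0,0.56,0, 0,0,0,0.7,0, 0,0,0,0.84,0, 0,0,0,0.98,0, 0,0,0,1.12,0, 0,0,0,1.26,0, 0,0,0,1.4,0]'
python3 -m creep '[0,0,0,0.14,0, 0,0,0,0.28,0, 0,0,0,0.3416,0, 0,0,0,0.3416,0, 0,0,0,0.3416,0, 0,0,0,0.3416,0]'
python3 -c "
from h import *
s=bot.get_state(); print(s['qpos'].round(3),np.degrees(2*np.arctan2(s['tcp_rot'][1],s['tcp_rot'][0])))"
```

```text
time_s: 6.35
tool_pos: [0.6153, 0.1681, 0.2753]
tcp_rot: [-2.219, -2.211, 0.014]
ft_force: [-0.3, -0.0, -0.7]
width: 0.029
time_s: 7.35
tool_pos: [0.6153, 0.1681, 0.2753]
tcp_rot: [-0.274, -3.129, 0.02]
ft_force: [0.3, 0.4, -2.2]
width: 0.0288
time_s: 7.95
tool_pos: [0.6154, 0.1686, 0.2751]
tcp_rot: [-0.253, 3.13, -0.02]
ft_force: [1.3, -0.1, -0.8]
width: 0.0285
[ 0.175  0.531  0.535  1.575 -0.013  0.014] 189.22867843939113
```

```bash
python3 -m creep '[0,0.015,-0.01,-0.027,0, 0,0.015,-0.02,-0.027,0, 0,0.015,-0.02,-0.027,0, 0,0.015,-0.02,-0.027,0]'
cat > m5.py <<'E'
from h import *
import sys
tag=sys.argv[1]
s=bot.get_state(); print(s['qpos'].round(3),'tcp',s['tool_pos'].round(4),'yaw',np.degrees(2*np.arctan2(s['tcp_rot'][1],s['tcp_rot'][0])),'F',s['ft_force'].round(1))
th=np.radians(25); psi=np.radians(7.65)
h=np.array([np.cos(psi),np.sin(psi),0]);zz=np.array([0,0,1.]); Z=np.sin(th)*h+np.cos(th)*zz; X=-np.cos(th)*h+np.sin(th)*zz; Y=np.cross(Z,X)
O=np.array([.6149,.1834,.0934]); Rs=np.c_[X,Y,Z]
print('tcp in slot', ((s['tool_pos']-O)@Rs).round(4))
for n in('side','top'):
    f=grab(n,n+tag); W=pts(f); np.savez(f'/tmp/{n}{tag}.npz',**f)
    p=W.reshape(-1,3); c=f['pixels'].reshape(-1,3).astype(int); L=(p-O)@Rs
    m=(np.abs(p[:,0]-.64)<.1)&(np.abs(p[:,1]-.18)<.07)&(p[:,2]>.085)
    br=m&(c[:,0]-c[:,2]>0.35*c[:,0])&(L[:,2]>.014)&(p[:,2]>.13)
    wh=m&(c.max(1)-c.min(1)<25)&(c.min(1)>70)&(L[:,2]>.012)&(abs(L[:,1])<.04)
    for nm,k in(('handle',br),('blade',wh)):
        if k.sum()<10: continue
        q=p[k]; l=L[k]; 
        # extents in level axes: h, Y, z
        e=np.c_[q@h-O@h,l[:,1],q[:,2]]
        print(n,nm,k.sum(),'level h,Y,z pct2/98',np.percentile(e,[2,98],axis=0).round(4).tolist())
        cc=q.mean(0); v=np.linalg.svd(q-cc,full_matrices=False)[2]; 
        print('   normal',v[2].round(3),'long',v[0].round(3), 'h at slot:', [( round(float(zl),3), np.round(np.median(e[(abs(e[:,2]-zl)<.006)],axis=0),4).tolist()) for zl in np.arange(.10,.28,.02) if (abs(e[:,2]-zl)<.006).sum()>4])
E
python3 m5.py 5
python3 - <<'E'
import cv2,numpy as np
a=cv2.imread('pics/side5.png')[60:340,60:260]; b=cv2.imread('pics/top5.png')[20:300,60:260]
cv2.imwrite('pics/c5.png',cv2.resize(np.hstack([a,b]),None,fx=2,fy=2))
E
```

```text
time_s: 8.35
tool_pos: [0.6152, 0.1837, 0.255]
tcp_rot: [-0.212, 3.134, -0.02]
ft_force: [-0.2, 0.1, -1.6]
width: 0.0285
[ 0.198  0.534  0.488  1.526 -0.013  0.063] tcp [0.6152 0.1837 0.255 ] yaw 187.7360896888109 F [-0.2  0.1 -1.6]
tcp in slot [ 0.068  -0.0002  0.1466]
side handle 760 level h,Y,z pct2/98 [[-0.0104, -0.0156, 0.2356], [0.0052, 0.013, 0.3113]]
   normal [-0.999  0.027  0.038] long [ 0.035 -0.104  0.994] h at slot: [(0.24, [-0.0085, -0.0059, 0.2404]), (0.26, [-0.0084, -0.0073, 0.2604])]
side blade 1582 level h,Y,z pct2/98 [[-0.0308, -0.0371, 0.1448], [0.0164, 0.0275, 0.5236]]
   normal [-0.986  0.16  -0.047] long [-0.039  0.054  0.998] h at slot: [(0.14, [-0.0027, -0.0033, 0.1441]), (0.16, [-0.0027, -0.0028, 0.1603]), (0.18, [-0.0028, -0.0038, 0.18]), (0.2, [-0.0028, -0.0035, 0.2]), (0.22, [-0.0025, -0.0008, 0.2197]), (0.24, [0.0066, -0.0147, 0.2395]), (0.26, [0.008, -0.0134, 0.2585])]
top handle 738 level h,Y,z pct2/98 [[-0.0375, -0.0585, 0.2415], [0.0078, 0.042, 0.4683]]
   normal [-0.964 -0.253 -0.08 ] long [-0.059 -0.089  0.994] h at slot: [(0.24, [-0.0089, 0.0123, 0.2421]), (0.26, [-0.009, 0.0122, 0.2602])]
top blade 144 level h,Y,z pct2/98 [[-0.0308, -0.0267, 0.155], [0.0259, 0.031, 0.5663]]
   normal [-0.908 -0.419  0.023] long [0.023 0.004 1.   ] h at slot: [(0.16, [-0.003, 0.0294, 0.1614]), (0.18, [-0.0025, 0.0296, 0.1792]), (0.2, [-0.003, 0.0252, 0.1982])]
```

View pics/c5.png

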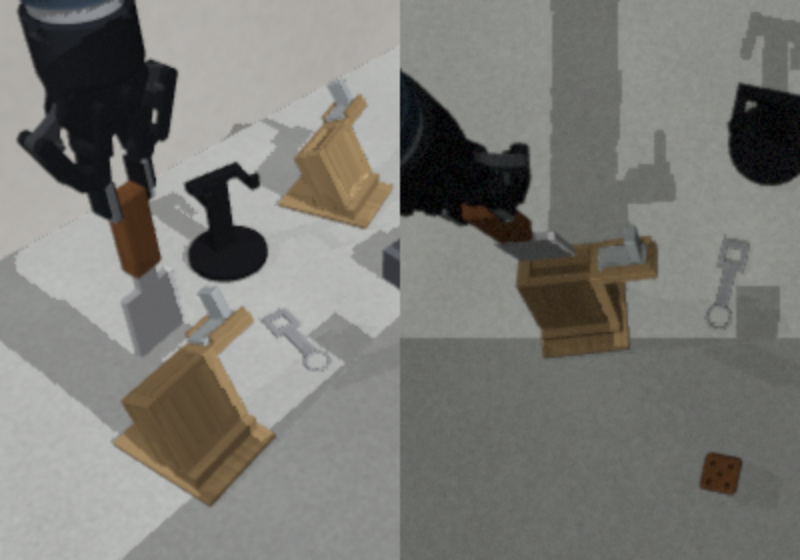

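Run:
```python
from h import *
psi=np.radians(7.65);h=np.array([np.cos(psi),np.sin(psi),0]);Y=np.array([np.sin(psi),-np.cos(psi),0]);O=np.array([.6149,.1834,.0934])
for n in('side','top'):
    f=dict(np.load(f'/tmp/{n}5.npz')); p=pts(f); c=f['pixels'].astype(int)
    m=(abs((p-O)@h+.0028)<.003)&(abs((p-O)@Y)<.034)&(p[...,2]>.12)
    m&=(c.max(2)-c.min(2)<25)
    q=p[m]; print(n,m.sum()); y=(q-O)@Y
    for lo in np.arange(-.033,.034,.006):
        k=abs(y-lo)<.003
        if k.sum()>3: print(round(lo,3),k.sum(),q[k][:,2].min().round(4),q[k][:,2].max().round(4))
    print('y ext',[ (round(z,3),y[abs(q[:,2]-z)<.005].min().round(4),y[abs(q[:,2]-z)<.005].max().round(4)) for z in (.15,.16,.17,.18,.19) if (abs(q[:,2]-z)<.005).sum()>3])
```

```text
side 1015
-0.033 19 0.3486 0.4774
-0.027 134 0.1416 0.3787
-0.021 101 0.1397 0.371
-0.015 87 0.1425 0.2352
-0.009 105 0.141 0.2271
-0.003 95 0.1416 0.2264
0.003 99 0.1445 0.2259
0.009 94 0.1404 0.3634
0.015 133 0.1424 0.3592
0.021 75 0.1441 0.333
0.027 70 0.1435 0.3289
y ext [(0.15, np.float64(-0.0274), np.float64(0.0275)), (0.16, np.float64(-0.0276), np.float64(0.028)), (0.17, np.float64(-0.027), np.float64(0.0284)), (0.18, np.float64(-0.0288), np.float64(0.0284)), (0.19, np.float64(-0.0285), np.float64(0.0283))]
top 807
-0.027 5 0.1613 0.2097
-0.021 35 0.1405 0.2104
-0.015 67 0.1472 0.3448
-0.009 32 0.1446 0.2111
-0.003 31 0.1416 0.212
0.003 32 0.1426 0.3103
0.009 32 0.1456 0.2163
0.015 56 0.141 0.2804
0.021 78 0.1415 0.5706
0.027 126 0.1468 0.5712
0.033 313 0.1431 0.5989
y ext [(0.15, np.float64(-0.0237), np.float64(0.0308)), (0.16, np.float64(-0.0249), np.float64(0.0313)), (0.17, np.float64(-0.0235), np.float64(0.0304)), (0.18, np.float64(-0.0229), np.float64(0.0303)), (0.19, np.float64(-0.0236), np.float64(0.0304))]
```

The crops show the blade (150,310 in the left one) hanging vertically over the mouth. Its tip is at z≈0.1415. Both cameras put it about 1.8 mm too far along slot +y, so I correct that and lower it into the flare.

```bash
python3 -m creep '[-0.005,0.001,-0.015,0,0, -0.005,0.001,-0.03,0,0, -0.005,0.001,-0.04,0,0, -0.005,0.001,-0.047,0,0, -0.005,0.001,-0.05,0,0,-0.005,0.001,-0.053,0,0,-0.005,0.001,-0.056,0,0,-0.005,0.001,-0.056,0,0]'
python3 m5.py 6 | head -2
python3 - <<'E'
import cv2,numpy as np
a=cv2.imread('pics/side6.png')[120:320,80:240]; b=cv2.imread('pics/top6.png')[70:270,70:230]
cv2.imwrite('pics/c6.png',cv2.resize(np.hstack([a,b]),None,fx=2.5,fy=2.5))
E
```

```text
time_s: 9.25
tool_pos: [0.6105, 0.1849, 0.1989]
tcp_rot: [-0.213, 3.133, -0.02]
ft_force: [-0.2, -0.6, -1.1]
width: 0.0283
[ 0.202  0.515  0.312  1.369 -0.013  0.066] tcp [0.6105 0.1849 0.1989] yaw 187.7599146795606 F [-0.2 -0.6 -1.1]
tcp in slot [ 0.0484 -0.0021  0.0938]
```

View pics/c6.png

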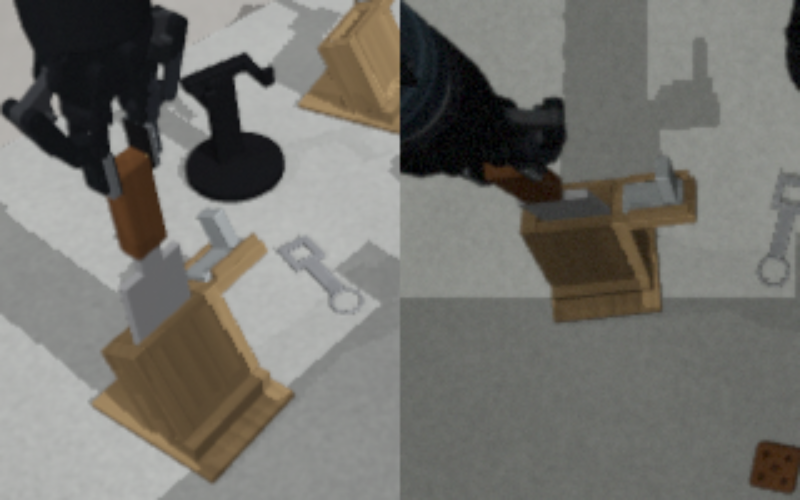

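The blade tip is now in the mouth (left crop, around (150,325)) with no contact force. Next I swing the hand away along an arc, so that the back wall tips the scraper in the grip.

```bash
python3 -m creep '[0.004,0.0005,0,0,0, 0.008,0.001,-0.0005,0,0, 0.012,0.0016,-0.0005,0,0, 0.016,0.002,-0.001,0,0, 0.02,0.0027,-0.0015,0,0, 0.02,0.0027,-0.0015,0,0]'
python3 m5.py 7
python3 - <<'E'
import cv2,numpy as np
a=cv2.imread('pics/side7.png')[120:320,80:240]; b=cv2.imread('pics/top7.png')[70:270,70:230]
cv2.imwrite('pics/c7.png',cv2.resize(np.hstack([a,b]),None,fx=2.5,fy=2.5))
E
```

```text
time_s: 9.95
tool_pos: [0.6315, 0.1876, 0.1985]
tcp_rot: [-0.212, 3.131, -0.02]
ft_force: [-3.2, -0.8, 6.0]
width: 0.0286
[ 0.199  0.562  0.389  1.397 -0.013  0.064] tcp [0.6315 0.1876 0.1985] yaw 187.75747415459838 F [-3.2 -0.8  6. ]
tcp in slot [ 0.029  -0.0019  0.1024]
side handle 701 level h,Y,z pct2/98 [[-0.001, -0.0173, 0.1817], [0.0208, 0.0112, 0.2553]]
   normal [-0.99  -0.005  0.141] long [ 0.141 -0.07   0.987] h at slot: [(0.18, [0.0004, -0.0047, 0.1831]), (0.2, [0.0022, -0.0076, 0.2002]), (0.22, [0.0042, -0.0077, 0.2197]), (0.24, [0.0059, -0.0047, 0.2399]), (0.26, [0.012, 0.0009, 0.2548])]
side blade 1256 level h,Y,z pct2/98 [[-0.0151, -0.0387, 0.1096], [0.0371, 0.029, 0.5143]]
   normal [ 0.98  -0.198 -0.   ] long [-0.011 -0.052 -0.999] h at slot: [(0.12, [-0.0003, -0.0048, 0.1198]), (0.14, [0.0017, -0.0041, 0.1399]), (0.16, [0.0043, -0.0041, 0.1563]), (0.18, [0.0005, -0.0159, 0.179]), (0.2, [0.0176, -0.0169, 0.1996]), (0.22, [0.0206, -0.0162, 0.2202]), (0.24, [0.0071, -0.0206, 0.244]), (0.26, [0.0072, -0.0206, 0.261])]
top handle 593 level h,Y,z pct2/98 [[-0.0212, -0.0542, 0.1841], [0.02, 0.0365, 0.4369]]
   normal [-0.97  -0.237 -0.058] long [-0.044 -0.064  0.997] h at slot: [(0.18, [-0.0004, 0.005, 0.1833]), (0.2, [0.0013, 0.007, 0.1998]), (0.22, [0.0031, 0.0047, 0.2204]), (0.24, [0.0049, 0.0018, 0.241]), (0.26, [0.0099, -0.0076, 0.2547])]
top blade 103 level h,Y,z pct2/98 [[0.0011, -0.0278, 0.1391], [0.0419, 0.0351, 0.5104]]
   normal [-0.966 -0.242  0.09 ] long [ 0.106 -0.056  0.993] h at slot: [(0.16, [0.0044, 0.0144, 0.1548])]
```

View pics/c7.png

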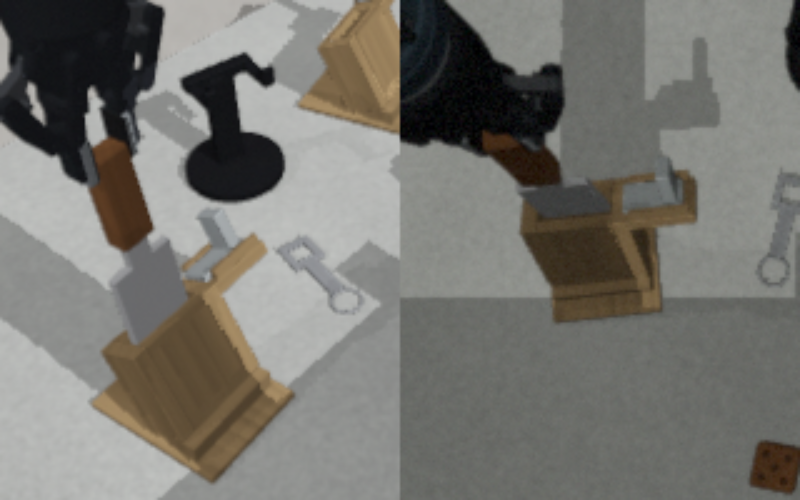

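It works: the tilt is about 7° and the forces are small. I'll continue the arc.

```bash
python3 -m creep '[0.004,0.0005,-0.0005,0,0, 0.008,0.001,-0.0015,0,0, 0.012,0.0016,-0.0025,0,0, 0.016,0.002,-0.0035,0,0, 0.02,0.0027,-0.0045,0,0, 0.024,0.0032,-0.006,0,0, 0.028,0.0037,-0.0075,0,0,0.032,0.0042,-0.0095,0,0,0.032,0.0042,-0.0095,0,0]'
python3 m5.py 8
python3 - <<'E'
import cv2,numpy as np
a=cv2.imread('pics/side8.png')[120:320,80:240]; b=cv2.imread('pics/top8.png')[70:270,70:230]
cv2.imwrite('pics/c8.png',cv2.resize(np.hstack([a,b]),None,fx=2.5,fy=2.5))
E
```

```text
time_s: 10.95
tool_pos: [0.6623, 0.1918, 0.1868]
tcp_rot: [0.213, -3.134, 0.02]
ft_force: [-3.0, -0.1, 1.1]
width: 0.0285
[ 0.196  0.642  0.497  1.428 -0.013  0.061] tcp [0.6623 0.1918 0.1868] yaw -172.2370238462204 F [-3.  -0.1  1.1]
tcp in slot [-0.0041 -0.002   0.105 ]
side handle 750 level h,Y,z pct2/98 [[0.0155, -0.0173, 0.1736], [0.0484, 0.0111, 0.2448]]
   normal [-0.948 -0.004  0.318] long [ 0.318 -0.017  0.948] h at slot: [(0.18, [0.0181, -0.0052, 0.1798]), (0.2, [0.024, -0.0061, 0.2]), (0.22, [0.0305, -0.0063, 0.2201]), (0.24, [0.0373, -0.0015, 0.2418])]
side blade 1306 level h,Y,z pct2/98 [[0.0012, -0.0389, 0.1078], [0.0672, 0.0288, 0.5004]]
   normal [ 0.969 -0.235 -0.076] long [-0.093 -0.062 -0.994] h at slot: [(0.12, [0.0054, -0.0039, 0.1201]), (0.14, [0.0117, -0.005, 0.1405]), (0.16, [0.0178, -0.0033, 0.1593]), (0.18, [0.0213, 0.0119, 0.181]), (0.2, [0.0411, -0.0167, 0.2009]), (0.22, [0.0434, -0.0165, 0.2187]), (0.24, [0.0391, -0.0208, 0.2397]), (0.26, [0.0379, -0.0027, 0.26])]
top handle 709 level h,Y,z pct2/98 [[0.0111, -0.0249, 0.176], [0.0521, 0.0345, 0.3989]]
   normal [-0.985 -0.172  0.006] long [-0.016  0.06  -0.998] h at slot: [(0.18, [0.0173, 0.0051, 0.1798]), (0.2, [0.0233, 0.0039, 0.1997]), (0.22, [0.0295, 0.004, 0.22]), (0.24, [0.0385, -0.0034, 0.242]), (0.26, [0.0382, -0.0159, 0.2602])]
top blade 196 level h,Y,z pct2/98 [[0.0018, -0.0285, 0.1112], [0.0676, 0.0301, 0.4752]]
   normal [-0.976 -0.123  0.182] long [-0.187  0.031 -0.982] h at slot: [(0.12, [0.0048, 0.0249, 0.1196]), (0.14, [0.0126, 0.0105, 0.1434])]
```

View pics/c8.png

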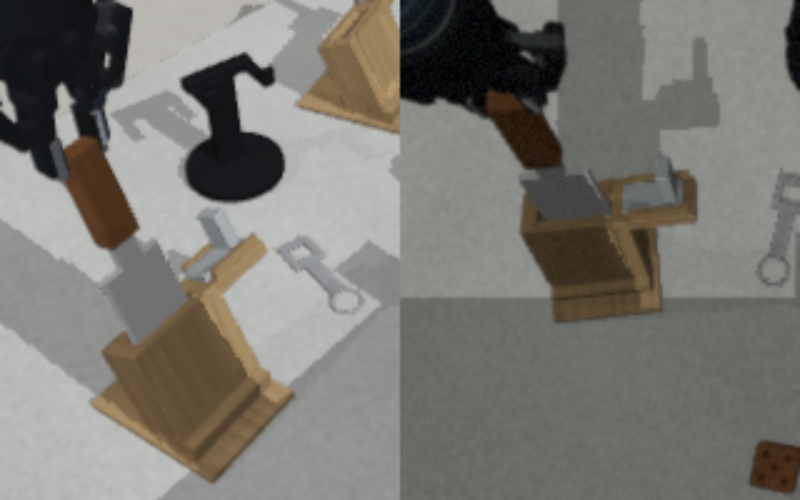

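The tilt is now about 18°. Moving the hand straight down from here combines sliding in with the rest of the tilt.

```bash
python3 -m creep '[0.002,0.0003,-0.003,0,0, 0.002,0.0003,-0.006,0,0, 0.002,0.0003,-0.009,0,0, 0.002,0.0003,-0.012,0,0, 0.002,0.0003,-0.015,0,0, 0.002,0.0003,-0.015,0,0]'
python3 m5.py 9 |grep -v blade
python3 - <<'E'
import cv2,numpy as np
a=cv2.imread('pics/side9.png')[120:320,80:240]; b=cv2.imread('pics/top9.png')[70:270,70:230]
cv2.imwrite('pics/c9.png',cv2.resize(np.hstack([a,b]),None,fx=2.5,fy=2.5))
E
```

```text
time_s: 11.65
tool_pos: [0.6641, 0.192, 0.1722]
tcp_rot: [-0.213, 3.134, -0.02]
ft_force: [-2.5, -0.6, -0.7]
width: 0.0283
[ 0.196  0.645  0.464  1.392 -0.013  0.061] tcp [0.6641 0.192  0.1722] yaw 187.76320761492968 F [-2.5 -0.6 -0.7]
tcp in slot [-0.0119 -0.002   0.0925]
side handle 740 level h,Y,z pct2/98 [[0.0139, -0.0174, 0.1603], [0.0486, 0.0111, 0.2302]]
   normal [-0.933 -0.011  0.361] long [-0.361  0.006 -0.933] h at slot: [(0.16, [0.0151, -0.0062, 0.1619]), (0.18, [0.0215, -0.0063, 0.1803]), (0.2, [0.0288, -0.0056, 0.1998]), (0.22, [0.0357, -0.0043, 0.22])]
   normal [-0.953  0.294  0.077] long [0.102 0.07  0.992] h at slot: [(0.12, [0.0056, -0.0024, 0.12]), (0.14, [0.0129, -0.0036, 0.1364]), (0.16, [0.0206, -0.0157, 0.1579]), (0.18, [0.0385, -0.0163, 0.1804]), (0.22, [0.0407, -0.0204, 0.2223]), (0.24, [0.04, -0.0037, 0.2401]), (0.26, [0.0438, 0.0144, 0.2591])]
top handle 712 level h,Y,z pct2/98 [[0.0124, -0.0167, 0.1631], [0.0531, 0.034, 0.3855]]
   normal [-0.96  -0.279  0.002] long [-0.024  0.076 -0.997] h at slot: [(0.16, [0.0143, 0.0026, 0.1634]), (0.18, [0.0209, 0.0038, 0.1792]), (0.2, [0.0281, 0.0029, 0.2001]), (0.22, [0.0352, -0.0008, 0.2203]), (0.26, [0.0377, -0.0175, 0.259])]
   normal [-0.962 -0.185  0.201] long [-0.21   0.03  -0.977] h at slot: [(0.12, [0.0052, 0.0111, 0.1199]), (0.14, [0.0122, 0.0015, 0.1361]), (0.22, [0.0425, 0.0194, 0.2213])]
```

View pics/c9.png

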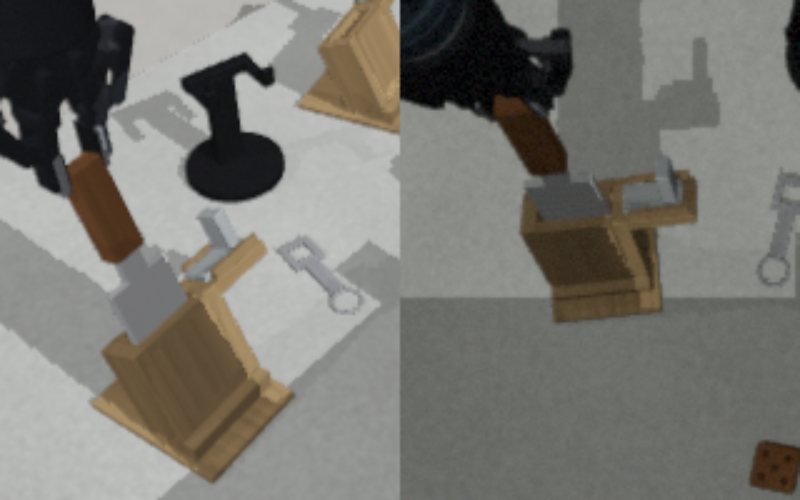

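```bash
python3 -m creep '[0,0,-0.003,0,0, 0,0,-0.006,0,0, 0,0,-0.009,0,0, 0,0,-0.012,0,0, -0.001,0,-0.015,0,0, -0.002,0,-0.018,0,0, -0.002,0,-0.018,0,0]'
python3 m5.py 10 |grep -v blade
```

```text
time_s: 12.45
tool_pos: [0.6617, 0.192, 0.1541]
tcp_rot: [0.213, -3.134, 0.02]
ft_force: [-3.0, -0.6, -0.4]
width: 0.0286
[ 0.197  0.641  0.411  1.343 -0.013  0.061] tcp [0.6617 0.192  0.1541] yaw -172.2329408138288 F [-3.  -0.6 -0.4]
tcp in slot [-0.0174 -0.0023  0.0751]
side handle 721 level h,Y,z pct2/98 [[0.0094, -0.0178, 0.1436], [0.0469, 0.0109, 0.2127]]
   normal [-0.921 -0.019  0.389] long [-0.389 -0.003 -0.921] h at slot: [(0.14, [0.0098, -0.0069, 0.144]), (0.16, [0.0164, -0.0062, 0.1599]), (0.18, [0.0242, -0.0062, 0.1798]), (0.2, [0.0318, -0.0048, 0.2003])]
   normal [ 0.904 -0.423 -0.056] long [0.091 0.061 0.994] h at slot: [(0.12, [0.0063, -0.0042, 0.1176]), (0.14, [0.0111, -0.0039, 0.1388]), (0.18, [0.0398, -0.0168, 0.1802]), (0.2, [0.0385, -0.0219, 0.2015]), (0.22, [0.0373, -0.0208, 0.2199]), (0.24, [0.0546, 0.0135, 0.241]), (0.26, [0.0404, -0.0175, 0.2606])]
top handle 677 level h,Y,z pct2/98 [[0.0096, -0.0225, 0.1452], [0.0516, 0.0337, 0.3658]]
   normal [ 0.993  0.116 -0.038] long [-0.047  0.07  -0.996] h at slot: [(0.14, [0.0095, 0.0051, 0.1443]), (0.16, [0.0159, 0.0022, 0.1599]), (0.18, [0.0239, 0.0038, 0.1805]), (0.2, [0.0314, -0.0004, 0.2001]), (0.22, [0.0481, -0.0159, 0.2188]), (0.24, [0.0404, 0.0174, 0.2425]), (0.26, [0.0334, 0.0137, 0.2616])]
   normal [-0.956 -0.236  0.176] long [-0.188  0.028 -0.982] h at slot: [(0.12, [0.0065, 0.003, 0.117]), (0.2, [0.0376, -0.021, 0.2034])]
```

```bash
python3 -m creep '[-0.001,0,-0.003,0,0, -0.002,0,-0.006,0,0, -0.003,-0.0004,-0.009,0,0, -0.0045,-0.0006,-0.012,0,0, -0.006,-0.0008,-0.015,0,0, -0.0075,-0.001,-0.018,0,0, -0.0085,-0.0011,-0.021,0,0, -0.0095,-0.0012,-0.023,0,0, -0.0095,-0.0012,-0.023,0,0]'
python3 m5.py 11 |grep -v blade
python3 - <<'E'
import cv2,numpy as np
a=cv2.imread('pics/side11.png')[120:320,80:240]; b=cv2.imread('pics/top11.png')[70:270,70:230]
cv2.imwrite('pics/c11.png',cv2.resize(np.hstack([a,b]),None,fx=2.5,fy=2.5))
E
```

```text
time_s: 13.45
tool_pos: [0.6523, 0.1908, 0.1313]
tcp_rot: [0.213, -3.134, 0.02]
ft_force: [-2.8, -0.6, -0.4]
width: 0.0287
[ 0.198  0.622  0.32   1.27  -0.013  0.062] tcp [0.6523 0.1908 0.1313] yaw -172.23483373147377 F [-2.8 -0.6 -0.4]
tcp in slot [-0.0185 -0.0024  0.0505]
side handle 597 level h,Y,z pct2/98 [[0.0035, -0.0178, 0.1317], [0.038, 0.0109, 0.19]]
   normal [-0.914 -0.028  0.404] long [-0.404  0.018 -0.914] h at slot: [(0.14, [0.0078, -0.0064, 0.1398]), (0.16, [0.0153, -0.0063, 0.1601]), (0.18, [0.0235, -0.0038, 0.1796])]
   normal [ 0.888 -0.46  -0.003] long [-0.023 -0.038 -0.999] h at slot: [(0.12, [0.0012, -0.016, 0.1183]), (0.14, [0.0236, -0.0171, 0.1395]), (0.18, [0.0289, -0.0222, 0.1802]), (0.2, [0.0279, -0.0208, 0.1998]), (0.22, [0.047, 0.0117, 0.219]), (0.24, [0.0514, -0.0276, 0.2383])]
top handle 559 level h,Y,z pct2/98 [[-0.0028, -0.0185, 0.1326], [0.0429, 0.0336, 0.4457]]
   normal [0.662 0.748 0.052] long [-0.007 -0.062  0.998] h at slot: [(0.14, [0.0073, 0.0044, 0.1398]), (0.16, [0.0154, 0.0038, 0.1602]), (0.18, [0.0233, -0.0003, 0.1799]), (0.2, [0.0352, -0.016, 0.2008]), (0.22, [0.0273, 0.0142, 0.2248]), (0.24, [0.0258, 0.0132, 0.2429]), (0.26, [0.0248, 0.0178, 0.26])]
   normal [-0.686 -0.728  0.007] long [-0.151  0.133 -0.98 ] h at slot: []
```

View pics/c11.png

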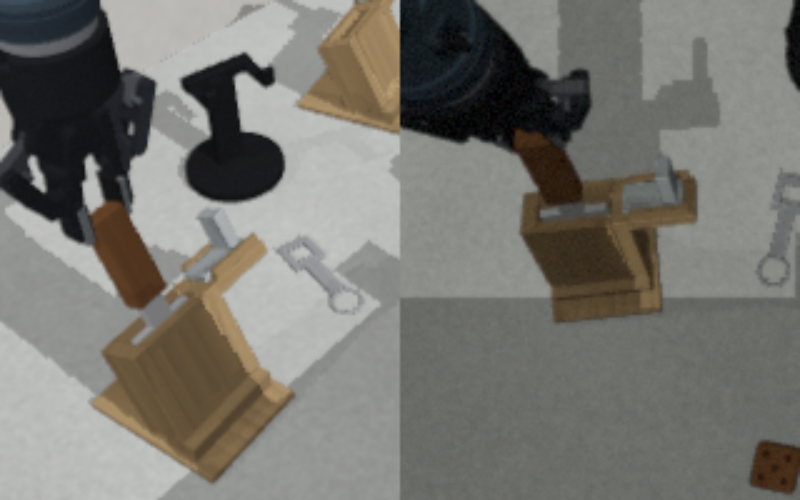

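```bash
python3 -m creep '[-0.0005,0,-0.0015,0,0, -0.001,0,-0.003,0,0, -0.0015,0,-0.0045,0,0,-0.002,0,-0.005,0,0]'
python3 -m creep '[-0.0005,0,-0.001,0,0, -0.001,0,-0.002,0,0, -0.001,0,-0.002,0,0]'
```

```text
time_s: 13.95
tool_pos: [0.6538, 0.191, 0.1294]
tcp_rot: [-0.212, 3.127, -0.02]
ft_force: [0.6, -0.8, 8.3]
width: 0.0282
time_s: 14.25
tool_pos: [0.6545, 0.1911, 0.1292]
tcp_rot: [-0.211, 3.122, -0.019]
ft_force: [1.6, -0.7, 11.1]
width: 0.0285
```

```bash
python3 m5.py 12 |grep -v blade
python3 - <<'E'
import cv2,numpy as np
a=cv2.imread('pics/side12.png')[120:320,80:240]; b=cv2.imread('pics/top12.png')[70:270,70:230]
cv2.imwrite('pics/c12.png',cv2.resize(np.hstack([a,b]),None,fx=2.5,fy=2.5))
E
```

```text
[ 0.198  0.615  0.301  1.247 -0.014  0.063] tcp [0.6545 0.1911 0.1292] yaw 187.73580969517684 F [ 1.6 -0.7 11.1]
tcp in slot [-0.0213 -0.0024  0.0495]
side handle 586 level h,Y,z pct2/98 [[0.0049, -0.0179, 0.1315], [0.0394, 0.0107, 0.1883]]
   normal [-0.908 -0.02   0.418] long [ 0.418 -0.029  0.908] h at slot: [(0.14, [0.0094, -0.0072, 0.1397]), (0.16, [0.0178, -0.0077, 0.1603]), (0.18, [0.026, -0.003, 0.1813])]
   normal [-0.898  0.439 -0.01 ] long [-0.    -0.024 -1.   ] h at slot: [(0.12, [-0.0001, -0.0116, 0.1174]), (0.16, [0.0333, -0.0174, 0.16]), (0.18, [0.0309, -0.0216, 0.1803]), (0.2, [0.0292, -0.0206, 0.2004]), (0.22, [0.0467, 0.0124, 0.2184]), (0.24, [0.0514, -0.0269, 0.2385])]
top handle 542 level h,Y,z pct2/98 [[0.0001, -0.0163, 0.1313], [0.0417, 0.0332, 0.4212]]
   normal [0.226 0.971 0.074] long [-0.     0.076 -0.997] h at slot: [(0.14, [0.0088, 0.0049, 0.1394]), (0.16, [0.0172, 0.0026, 0.1592]), (0.18, [0.0264, -0.0041, 0.1825]), (0.24, [0.0218, 0.0159, 0.2399])]
   normal [-0.641 -0.768  0.007] long [-0.154  0.119 -0.981] h at slot: [(0.18, [0.0285, -0.0218, 0.1793])]
```

View pics/c12.png

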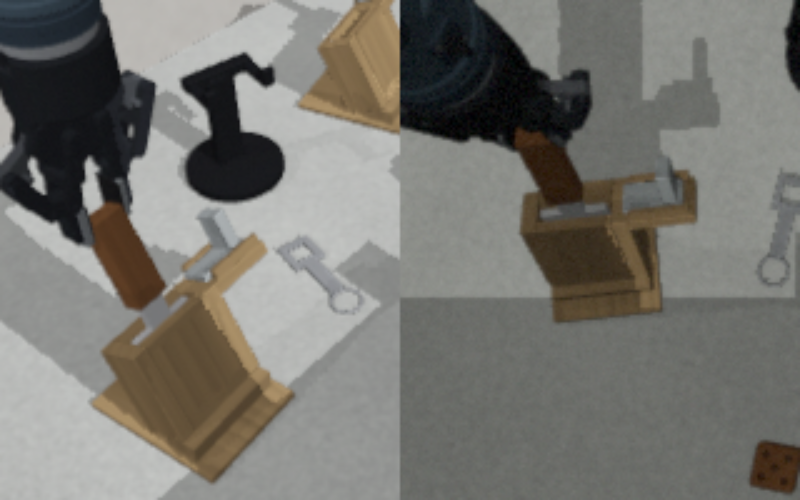

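```bash
cat > m6.py <<'E'
from h import *
import sys
tag=sys.argv[1]
th=np.radians(25); psi=np.radians(7.65)
h=np.array([np.cos(psi),np.sin(psi),0]);zz=np.array([0,0,1.]); Z=np.sin(th)*h+np.cos(th)*zz; X=-np.cos(th)*h+np.sin(th)*zz; Y=np.cross(Z,X)
O=np.array([.6149,.1834,.0934]); Rs=np.c_[X,Y,Z]
for n in('side','top'):
    f=dict(np.load(f'/tmp/{n}{tag}.npz')); W=pts(f); L=(W-O)@Rs; c=f['pixels'].astype(int)
    r=c[...,0]-c[...,2]; hue=(c[...,0]-c[...,2])/np.maximum(c[...,0],1)
    k=(abs(L[...,1])<.03)&(abs(L[...,0])<.02)&(L[...,2]>.012)&(L[...,2]<.13)&(hue>.55)
    q=L[k]; print(n,k.sum(),'handle slot x,y,z pct 1,50,99',np.percentile(q,[1,50,99],axis=0).round(4).tolist())
    w=(abs(L[...,1])<.035)&(abs(L[...,0])<.012)&(abs(L[...,2])<.03)&(hue<.2)&(c.min(2)>60)
    q=L[w]; print('  white',w.sum(),np.percentile(q,[1,50,99],axis=0).round(4).tolist() if w.sum()>5 else '')
    sh=q[(abs(q[:,1])>.013)]; print('  shoulder z', np.percentile(sh[:,2],[5,50,95]).round(4) if len(sh)>3 else '', len(sh))
    mp=(abs(L[...,1])<.045)&(abs(L[...,0])<.022)&(abs(L[...,0])>.014)&(abs(L[...,2])<.006)&(hue>.25); print('  mouth plane z',np.median(L[mp][:,2]).round(4))
    tb=(abs(L[...,0])<.015)&(L[...,2]>.012)&(L[...,2]<.045)&(L[...,1]>.04)&(L[...,1]<.11)&(hue<.2); q=L[tb]
    if len(q)>5: print('  tab y',np.percentile(q[:,1],[2,50,98]).round(4),'x',np.percentile(q[:,0],[2,98]).round(4),'z',np.percentile(q[:,2],[2,98]).round(4))
E
python3 m6.py 12; echo; python3 m6.py 11
```

```text
side 654 handle slot x,y,z pct 1,50,99 [[0.002, -0.018, 0.0243], [0.0122, -0.0051, 0.0636], [0.0156, 0.0106, 0.0999]]
  white 166 [[-0.0093, -0.0274, -0.0034], [0.0039, -0.0038, 0.0035], [0.0103, 0.0265, 0.0212]]
  shoulder z [-0.0031 -0.0005  0.0171] 52
  mouth plane z -0.0002
  tab y [0.0748 0.0772 0.0863] x [-0.0107  0.0131] z [0.0126 0.0417]
top 399 handle slot x,y,z pct 1,50,99 [[-0.0001, -0.0159, 0.025], [0.0126, 0.001, 0.0704], [0.0155, 0.0143, 0.1006]]
  white 140 [[-0.0078, -0.0273, -0.0086], [0.0038, 0.002, -0.0019], [0.0061, 0.0277, 0.0105]]
  shoulder z [-0.0076 -0.0025  0.0002] 70
  mouth plane z -0.0004
  tab y [0.078  0.0849 0.0895] x [-0.0104  0.0125] z [0.0129 0.0418]

side 655 handle slot x,y,z pct 1,50,99 [[0.0038, -0.018, 0.0252], [0.0137, -0.0052, 0.065], [0.0177, 0.0108, 0.101]]
  white 178 [[-0.0108, -0.0278, -0.0034], [0.0045, -0.0038, 0.0032], [0.0115, 0.0271, 0.024]]
  shoulder z [-0.0031  0.      0.0235] 59
  mouth plane z 0.0002
  tab y [0.0749 0.0773 0.0868] x [-0.0108  0.0132] z [0.0128 0.0421]
top 411 handle slot x,y,z pct 1,50,99 [[0.0019, -0.0162, 0.0248], [0.0141, 0.001, 0.0711], [0.0177, 0.0143, 0.1017]]
  white 142 [[-0.0078, -0.0266, -0.009], [0.0048, 0.0021, -0.0001], [0.0073, 0.0278, 0.0122]]
  shoulder z [-0.0072 -0.001   0.0015] 73
  mouth plane z -0.0003
  tab y [0.0782 0.085  0.0895] x [-0.0101  0.0128] z [0.0123 0.0423]
```

Handle centre is at slot z≈0.060–0.061, against 0.058 at home, and the force is rising. I'll press a little further along the slot before releasing.

```bash
python3 -m creep '[-0.001,0,-0.002,0,0, -0.002,0,-0.004,0,0, -0.003,0,-0.006,0,0,-0.003,0,-0.006,0,0]'
python3 m5.py 13 |head -2; python3 m6.py 13 |grep handle
```

```text
time_s: 14.75
tool_pos: [0.6572, 0.1915, 0.128]
tcp_rot: [-0.209, 3.11, -0.018]
ft_force: [7.5, -1.3, 21.0]
width: 0.0284
[ 0.199  0.607  0.284  1.225 -0.015  0.064] tcp [0.6572 0.1915 0.128 ] yaw 187.70428393700496 F [ 7.5 -1.3 21. ]
tcp in slot [-0.0244 -0.0024  0.0496]
side 657 handle slot x,y,z pct 1,50,99 [[-0.0002, -0.0179, 0.0241], [0.0103, -0.005, 0.0633], [0.0136, 0.0108, 0.1]]
top 390 handle slot x,y,z pct 1,50,99 [[-0.0011, -0.0159, 0.0241], [0.0109, 0.001, 0.0675], [0.0134, 0.0143, 0.1005]]
```

Under 22 N it doesn't move, so it is on the slot floor. I'll relax the push, release, look, and retreat upward.

```bash
python3 -m creep '[0.002,0,0.004,0,0, 0.003,0,0.009,0,0, 0.003,0,0.009,0,30, 0.003,0,0.009,0,60, 0.003,0,0.009,0,100, 0.003,0,0.009,0,100, 0.003,0,0.009,0,100, 0.003,0,0.009,0,100, 0.003,0,0.009,0,100]'
python3 -m creep '[0,0,0.03,0,100, 0,0,0.06,0,100, 0,0,0.1,0,100, 0,0,0.13,0,100, 0,0,0.13,0,100, 0,0,0.13,0,100]'
python3 m5.py 14 |head -2; python3 m6.py 14
python3 - <<'E'
import cv2,numpy as np
a=cv2.imread('pics/side14.png')[120:320,80:240]; b=cv2.imread('pics/top14.png')[70:270,70:230]
cv2.imwrite('pics/c14.png',cv2.resize(np.hstack([a,b]),None,fx=2.5,fy=2.5))
E
```

```text
time_s: 15.75
tool_pos: [0.6497, 0.1909, 0.1277]
tcp_rot: [-0.213, 3.134, -0.02]
ft_force: [0.7, -0.7, -0.4]
width: 0.0854
time_s: 16.35
tool_pos: [0.6507, 0.1911, 0.2586]
tcp_rot: [-0.212, 3.131, -0.019]
ft_force: [0.1, -0.1, -0.7]
width: 0.0857
[ 0.199  0.632  0.664  1.602 -0.013  0.063] tcp [0.6507 0.1911 0.2586] yaw 187.7639172252457 F [ 0.1 -0.1 -0.7]
tcp in slot [ 0.0368 -0.0028  0.1651]
side 685 handle slot x,y,z pct 1,50,99 [[-0.009, -0.0164, 0.0246], [0.0023, -0.004, 0.0647], [0.0063, 0.0124, 0.0998]]
  white 195 [[-0.0105, -0.0271, -0.0041], [0.0, -0.003, 0.0025], [0.0056, 0.0255, 0.0227]]
  shoulder z [-0.0035 -0.0011  0.0216] 61
  mouth plane z -0.0001
  tab y [0.0754 0.0774 0.0869] x [-0.0109  0.0126] z [0.0131 0.0421]
top 442 handle slot x,y,z pct 1,50,99 [[-0.0129, -0.0102, 0.0248], [0.0024, 0.0042, 0.071], [0.0062, 0.0158, 0.1]]
  white 180 [[-0.0087, -0.0254, -0.0112], [0.0007, 0.0023, -0.0017], [0.0032, 0.0278, 0.013]]
  shoulder z [-0.0095 -0.003   0.0001] 82
  mouth plane z -0.0002
  tab y [0.0783 0.0848 0.0896] x [-0.01   0.013] z [0.0126 0.0425]
```

View pics/c14.png

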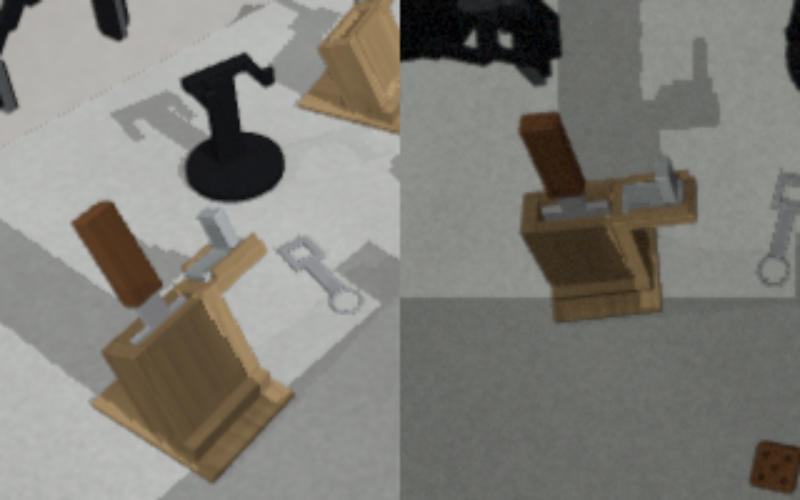

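The crops show the scraper standing released in the slot, with the handle at (120,255) and the shoulders at mouth level. The keeper tab at (215,230) is still drawn back, its outer face at slot y≈0.0885. Now I shut the fingers and go to the tab's outer side.

```bash
python3 -m creep '[-0.002,-0.03,0,0,60, -0.004,-0.06,0,0,0, -0.006,-0.1,0,0,0, -0.007,-0.13,0,0,0, -0.007,-0.13,-0.02,0,0, -0.007,-0.13,-0.05,0,0, -0.007,-0.13,-0.09,0,0, -0.007,-0.13,-0.12,0,0, -0.007,-0.13,-0.14,0,0, -0.007,-0.13,-0.147,0,0]'
python3 -m creep '[0,0,0,0,0,0,0,0,0,0,0,0,0,0,0]'
python3 m5.py 15 |head -2; python3 m6.py 15
python3 - <<'E'
import cv2,numpy as np
a=cv2.imread('pics/side15.png')[120:320,80:240]; b=cv2.imread('pics/top15.png')[70:270,70:230]
cv2.imwrite('pics/c15.png',cv2.resize(np.hstack([a,b]),None,fx=2.5,fy=2.5))
E
```

```text
time_s: 17.45
tool_pos: [0.639, 0.0609, 0.1062]
tcp_rot: [0.212, -3.127, 0.019]
ft_force: [-0.3, 0.2, -0.9]
width: -0.0003
time_s: 17.75
tool_pos: [0.6441, 0.0609, 0.1125]
tcp_rot: [-0.212, 3.131, -0.02]
ft_force: [0.6, -0.7, 1.1]
width: -0.0001
[ 0.003  0.551  0.149  1.164 -0.013 -0.132] tcp [0.6441 0.0609 0.1125] yaw 187.7633720320009 F [ 0.6 -0.7  1.1]
tcp in slot [-0.0033  0.1253  0.0226]
side 689 handle slot x,y,z pct 1,50,99 [[-0.0097, -0.0163, 0.0243], [0.0023, -0.0043, 0.0645], [0.0065, 0.0123, 0.0999]]
  white 200 [[-0.0109, -0.0278, -0.0045], [-0.0001, -0.0025, 0.0024], [0.01, 0.0295, 0.0223]]
  shoulder z [-0.004  -0.0015  0.0191] 63
  mouth plane z 0.0
  tab y [0.075  0.0774 0.0865] x [-0.0111  0.013 ] z [0.0125 0.0422]Traceback (most recent call last):
  File "m6.py", line 11, in <module>
    q=L[k]; print(n,k.sum(),'handle slot x,y,z pct 1,50,99',np.percentile(q,[1,50,99],axis=0).round(4).tolist())
                                                            ~~~~~~~~~~~~~^^^^^^^^^^^^^^^^^^^^
    return _quantile_unchecked(
        a, q, axis, out, overwrite_input, method, keepdims, weights)
    return _ureduce(a,
                    func=_quantile_ureduce_func,
    ...<5 lines>...
                    overwrite_input=overwrite_input,
                    method=method)
    r = func(a, **kwargs)
    result = _quantile(arr,
                       quantiles=q,
    ...<2 lines>...
                       out=out,
                       weights=wgt)
    slices_having_nans = np.isnan(arr[-1, ...])
                                  ~~~^^^^^^^^^
IndexError: index -1 is out of bounds for axis 0 with size 0
```

View pics/c15.png

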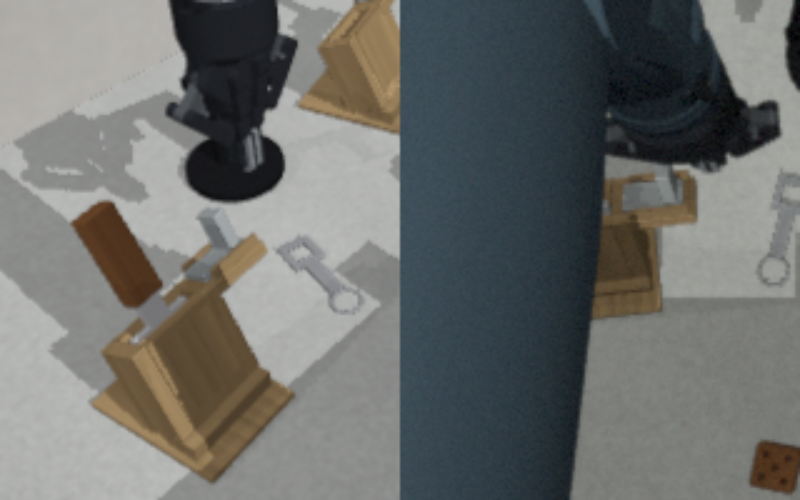

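The gripper is on the tab's outer side, with the fingertips near (250,150) in the left crop. The tab at (215,228) is free. Next I push towards slot −y.

```bash
python3 -m creep '[-0.0007,0.005,0,0,0, -0.0013,0.01,0,0,0, -0.002,0.015,0,0,0, -0.0027,0.02,0,0,0, -0.0032,0.024,0,0,0, -0.0037,0.028,0,0,0,-0.004,0.03,0,0,0,-0.004,0.03,0,0,0]'
python3 -m creep '[-0.0003,0.002,0,0,0, -0.0005,0.004,0,0,0, -0.0008,0.006,0,0,0, -0.001,0.008,0,0,0,-0.0013,0.01,0,0,0,-0.0013,0.01,0,0,0]'
python3 m5.py 16 |head -2; python3 m6.py 16 2>/dev/null
```

```text
time_s: 18.65
tool_pos: [0.6388, 0.0912, 0.1109]
tcp_rot: [-0.213, 3.133, -0.02]
ft_force: [0.2, -0.4, -0.1]
width: 0.0001
time_s: 19.25
tool_pos: [0.6375, 0.1012, 0.1109]
tcp_rot: [-0.213, 3.133, -0.02]
ft_force: [0.4, -0.5, 0.2]
width: -0.0001
[ 0.066  0.552  0.147  1.164 -0.013 -0.07 ] tcp [0.6375 0.1012 0.1109] yaw 187.78350527320146 F [ 0.4 -0.5  0.2]
tcp in slot [-0.003   0.0845  0.0208]
side 688 handle slot x,y,z pct 1,50,99 [[-0.0092, -0.0163, 0.0247], [0.0022, -0.0042, 0.0644], [0.0065, 0.0122, 0.1]]
  white 200 [[-0.0111, -0.0276, -0.0043], [0.0, -0.0033, 0.0022], [0.0102, 0.03, 0.0225]]
  shoulder z [-0.004  -0.0014  0.0199] 62
  mouth plane z 0.0001
  tab y [0.0747 0.0773 0.0871] x [-0.0105  0.0128] z [0.013  0.0418]
top 283 handle slot x,y,z pct 1,50,99 [[-0.0125, -0.0105, 0.0242], [0.0031, -0.0013, 0.0558], [0.0064, 0.0158, 0.1005]]
  white 184 [[-0.0093, -0.0255, -0.0122], [0.0006, 0.0023, -0.0021], [0.0028, 0.0289, 0.0143]]
  shoulder z [-0.0097 -0.0032  0.0002] 85
  mouth plane z -0.0005
  tab y [0.0781 0.0856 0.0895] x [-0.0069  0.013 ] z [0.0122 0.0387]
```

Run:
```python
import cv2,numpy as np
a=cv2.imread('pics/side16.png')[140:290,110:240]; b=cv2.imread('pics/top16.png')[70:220,110:240]
cv2.imwrite('pics/c16.png',cv2.resize(np.hstack([a,b]),None,fx=3,fy=3,interpolation=cv2.INTER_CUBIC))
```

```text
(no output)
```

View pics/c16.png

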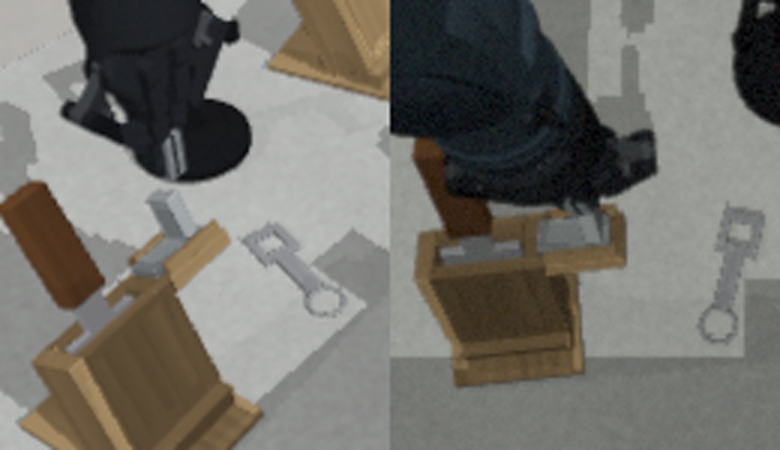

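Run:
```python
from h import *
for n in ('side','top'):
    f=dict(np.load(f'/tmp/{n}16.npz')); W=pts(f); c=f['pixels'].astype(int)
    T=np.array([.6375,.1012,.1109]); 
    m=(abs(W[...,0]-T[0])<.045)&(abs(W[...,1]-T[1])<.06)&(W[...,2]>.1)&(W[...,2]<.2)
    hue=(c[...,0]-c[...,2])/np.maximum(c[...,0],1); m&=hue<.2
    for z in np.arange(.10,.2,.008):
        q=W[m&(abs(W[...,2]-z)<.004)]-T
        if len(q)>2: print(n,round(z,3),len(q),'dx',q[:,0].min().round(3),q[:,0].max().round(3),'dy',q[:,1].min().round(3),q[:,1].max().round(3))
```

```text
side 0.1 52 dx -0.027 0.002 dy 0.007 0.041
side 0.108 62 dx -0.027 0.006 dy -0.013 0.04
side 0.116 45 dx -0.015 0.011 dy -0.004 0.011
side 0.124 45 dx -0.013 0.014 dy -0.004 0.01
side 0.132 45 dx -0.008 0.011 dy -0.004 0.01
side 0.156 24 dx -0.011 0.006 dy -0.012 0.012
side 0.164 41 dx -0.013 0.005 dy -0.013 0.015
side 0.172 52 dx -0.012 0.005 dy -0.014 0.015
side 0.18 45 dx -0.012 0.003 dy -0.013 0.014
side 0.188 32 dx -0.013 -0.005 dy -0.01 0.014
side 0.196 47 dx -0.016 -0.002 dy -0.03 0.029
top 0.1 69 dx -0.022 0.001 dy -0.01 0.038
top 0.108 61 dx -0.026 0.006 dy -0.011 0.037
top 0.116 19 dx -0.015 -0.002 dy -0.007 0.005
top 0.124 22 dx -0.012 0.003 dy -0.006 0.005
top 0.132 9 dx -0.008 -0.006 dy -0.004 0.005
top 0.156 7 dx -0.011 -0.007 dy -0.009 -0.0
top 0.164 16 dx -0.012 0.002 dy -0.014 0.009
top 0.172 13 dx -0.012 -0.003 dy -0.016 0.004
top 0.18 12 dx -0.012 -0.004 dy -0.015 0.004
top 0.188 10 dx -0.014 -0.005 dy -0.015 0.01
top 0.196 21 dx -0.015 -0.004 dy -0.029 0.007
```

The fingertips are visible at z≈0.152, right above the tab, while the reported TCP is z=0.111. The real finger ends are therefore about 40 mm above the reported TCP. That also explains why the grip sat high on the handle. I'll back off, go 40 mm lower, and check.

```bash
python3 -m creep '[0.0027,-0.02,0,0,0, 0.0053,-0.04,0,0,0, 0.0053,-0.04,0,0,0, 0.0053,-0.04,-0.015,0,0, 0.0053,-0.04,-0.03,0,0, 0.0053,-0.04,-0.038,0,0, 0.0053,-0.04,-0.038,0,0, 0.0053,-0.04,-0.038,0,0]'
cat > m7.py <<'E'
from h import *
import sys
tag=sys.argv[1]; T=bot.get_state()['tool_pos']
for n in ('side','top'):
    f=grab(n,n+tag); np.savez(f'/tmp/{n}{tag}.npz',**f); W=pts(f); c=f['pixels'].astype(int)
    m=(abs(W[...,0]-T[0])<.03)&(abs(W[...,1]-T[1])<.03)&(W[...,2]>.08)&(W[...,2]<.2)
    hue=(c[...,0]-c[...,2])/np.maximum(c[...,0],1); m&=hue<.2
    for z in np.arange(.09,.18,.01):
        q=W[m&(abs(W[...,2]-z)<.005)]-T
        if len(q)>2: print(n,round(z,3),len(q),'dx',q[:,0].min().round(3),q[:,0].max().round(3),'dy',q[:,1].min().round(3),q[:,1].max().round(3),'zmin',(q[:,2].min()+T[2]).round(4))
a=cv2.imread(f'pics/side{tag}.png')[140:290,110:240]; b=cv2.imread(f'pics/top{tag}.png')[70:220,110:240]
cv2.imwrite(f'pics/c{tag}.png',cv2.resize(np.hstack([a,b]),None,fx=3,fy=3,interpolation=cv2.INTER_CUBIC))
E
python3 m7.py 17; python3 m6.py 17 2>/dev/null
```

```text
time_s: 20.15
tool_pos: [0.6429, 0.0612, 0.0732]
tcp_rot: [-0.213, 3.133, -0.02]
ft_force: [-0.1, -1.3, 0.5]
width: 0.0001
side 0.12 25 dx -0.013 0.001 dy -0.012 0.013 zmin 0.1156
side 0.13 58 dx -0.012 0.005 dy -0.013 0.015 zmin 0.1251
side 0.14 50 dx -0.013 0.004 dy -0.014 0.015 zmin 0.1351
side 0.15 31 dx -0.014 -0.006 dy -0.011 0.015 zmin 0.1454
side 0.16 69 dx -0.018 0.003 dy -0.03 0.028 zmin 0.1552
side 0.17 103 dx -0.017 0.01 dy -0.029 0.03 zmin 0.1651
top 0.09 7 dx -0.03 -0.013 dy 0.018 0.02 zmin 0.0869
top 0.12 11 dx -0.011 -0.005 dy -0.011 0.009 zmin 0.117
top 0.13 20 dx -0.012 0.001 dy -0.015 0.01 zmin 0.1254
top 0.14 8 dx -0.011 -0.005 dy -0.014 0.002 zmin 0.137
top 0.15 7 dx -0.012 -0.005 dy -0.015 0.003 zmin 0.1454
top 0.16 17 dx -0.017 -0.004 dy -0.029 0.025 zmin 0.1558
top 0.17 29 dx -0.009 0.004 dy -0.029 -0.019 zmin 0.1651
side 684 handle slot x,y,z pct 1,50,99 [[-0.0088, -0.0162, 0.0246], [0.0023, -0.0043, 0.0647], [0.0064, 0.0121, 0.1]]
  white 200 [[-0.0098, -0.0279, -0.0042], [0.0, -0.0026, 0.0025], [0.0097, 0.0292, 0.0219]]
  shoulder z [-0.0038 -0.0009  0.0015] 62
  mouth plane z 0.0002
  tab y [0.0749 0.0773 0.0877] x [-0.0103  0.0128] z [0.0128 0.042 ]
```

View pics/c17.png

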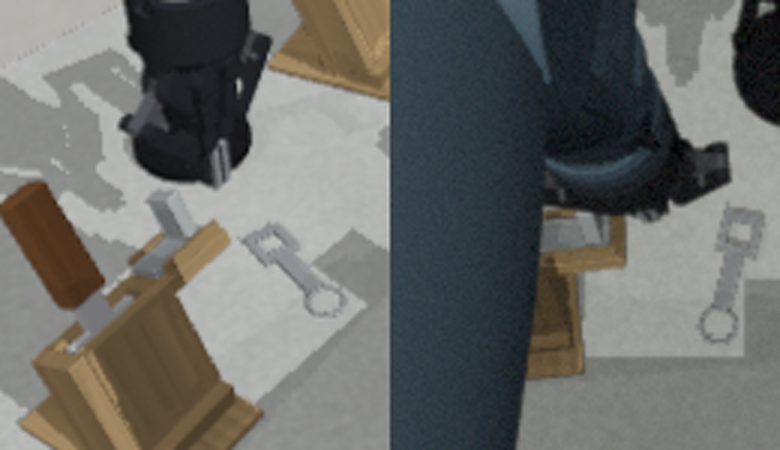

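```bash
python3 -m creep '[0,0,-0.004,0,0, -0.0007,0.005,-0.004,0,0, -0.0013,0.01,-0.004,0,0, -0.002,0.015,-0.004,0,0, -0.0024,0.018,-0.004,0,0, -0.0028,0.021,-0.004,0,0, -0.0032,0.024,-0.004,0,0, -0.0036,0.027,-0.004,0,0,-0.0036,0.027,-0.004,0,0]'
python3 m7.py 18 >/dev/null; python3 m6.py 18 2>/dev/null; python3 m5.py 18|head -2
```

```text
time_s: 21.15
tool_pos: [0.6393, 0.0881, 0.069]
tcp_rot: [-0.213, 3.133, -0.02]
ft_force: [0.1, -1.5, 0.2]
width: -0.0001
side 688 handle slot x,y,z pct 1,50,99 [[-0.0095, -0.0164, 0.0247], [0.0022, -0.0043, 0.0644], [0.0066, 0.0125, 0.1]]
  white 200 [[-0.0106, -0.0271, -0.0049], [-0.0002, -0.003, 0.0021], [0.0064, 0.0297, 0.0221]]
  shoulder z [-0.0043 -0.0013  0.0188] 63
  mouth plane z 0.0001
  tab y [0.0702 0.0772 0.1081] x [-0.0104  0.0142] z [0.0133 0.0437]
top 102 handle slot x,y,z pct 1,50,99 [[-0.0065, 0.0028, 0.0226], [0.0039, 0.0131, 0.0409], [0.0067, 0.0161, 0.0738]]
  white 141 [[-0.0078, -0.0115, -0.0113], [0.0008, 0.0084, -0.0019], [0.0033, 0.0288, 0.0146]]
  shoulder z [-0.01   -0.0038 -0.0001] 48
  mouth plane z -0.0004
  tab y [0.0737 0.0834 0.1088] x [0.0042 0.0141] z [0.0128 0.0323]
[ 0.045  0.575  0.074  1.068 -0.012 -0.09 ] tcp [0.6393 0.0881 0.069 ] yaw 187.76623780603305 F [ 0.2 -0.3  0.3]
tcp in slot [-0.0208  0.0977 -0.0173]
```

View pics/c18.png

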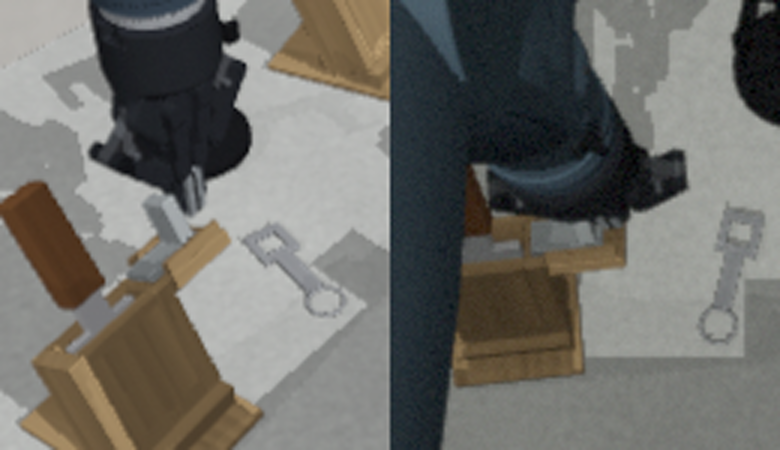

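The tab has moved about 4.5 mm with the fingers on its outer face (190,195). I'll continue the push.

```bash
python3 -m creep '[-0.0005,0.004,0,0,0, -0.001,0.008,0,0,0, -0.0016,0.012,0,0,0, -0.002,0.015,0,0,0, -0.0024,0.018,0,0,0, -0.0028,0.021,0,0,0, -0.003,0.023,0,0,0, -0.003,0.023,0,0,0]'
python3 -m creep '[-0.0003,0.002,0,0,0, -0.0005,0.004,0,0,0,-0.0005,0.004,0,0,0]'
python3 m7.py 19 >/dev/null; python3 m6.py 19 2>/dev/null|grep tab; python3 m5.py 19|head -2
```

```text
time_s: 22.15
tool_pos: [0.6362, 0.1115, 0.0689]
tcp_rot: [-0.213, 3.133, -0.019]
ft_force: [-1.2, -1.5, 0.7]
width: -0.0004
time_s: 22.45
tool_pos: [0.6361, 0.1117, 0.069]
tcp_rot: [-0.21, 3.133, -0.03]
ft_force: [0.1, -9.6, 0.7]
width: 0.0001
  tab y [0.0465 0.0529 0.0843] x [-0.01    0.0144] z [0.0136 0.0433]
  tab y [0.05   0.0602 0.0878] x [0.0043 0.0145] z [0.0129 0.0386]
[ 0.086  0.577  0.077  1.071 -0.018 -0.048] tcp [0.6361 0.1117 0.069 ] yaw 187.65169630013844 F [  0.4 -10.    1.1]
tcp in slot [-0.0207  0.0739 -0.0172]
```

View pics/c19.png

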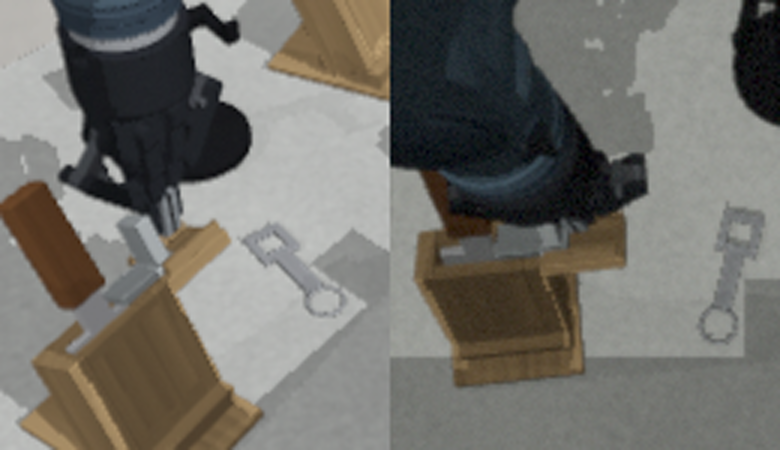

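The tab stopped against a hard stop (force jumped to 10 N) after about 28.3 mm. Next I back off, raise, and check.

```bash
python3 -m creep '[0.001,-0.01,0,0,0, 0.003,-0.03,0,0,0, 0.005,-0.05,0,0,0, 0.006,-0.06,0,0,0, 0.006,-0.06,0.03,0,0, 0.006,-0.06,0.06,0,0, 0.006,-0.06,0.1,0,0, 0.006,-0.1,0.14,0,0, 0.006,-0.14,0.16,0,0, 0.006,-0.18,0.16,0,0]'
python3 -m creep '[0,-0.04,0,0,0, -0.02,-0.08,0,0,0, -0.04,-0.1,0,0,0, -0.04,-0.1,0,0,0, -0.04,-0.1,0,0,0]'
python3 m7.py 20 >/dev/null; python3 m6.py 20
python3 - <<'E'
from h import *
for n in('side','top'):
    a=dict(np.load(f'/tmp/{n}0.npz'))['pixels'];b=dict(np.load(f'/tmp/{n}20.npz'))['pixels']
    cv2.imwrite(f'pics/full20{n}.png',b[:,:,::-1])
    hs=lambda p:cv2.cvtColor(p,cv2.COLOR_RGB2HSV)
    bl=lambda p:cv2.connectedComponentsWithStats(cv2.inRange(hs(p),(100,150,60),(125,255,255)))
    for p in(a,b):
        r=bl(p); print(n,'blue',[r[3][i].round(1).tolist() for i in range(1,r[0]) if r[2][i,4]>20])
E
```

```text
time_s: 23.65
tool_pos: [0.6442, -0.0659, 0.2339]
tcp_rot: [-0.214, 3.125, -0.021]
ft_force: [0.3, -0.1, -0.7]
width: -0.0003
time_s: 24.15
tool_pos: [0.6018, -0.1649, 0.2291]
tcp_rot: [-0.211, 3.133, -0.018]
ft_force: [-0.3, -0.5, 0.1]
width: 0.0001
side 694 handle slot x,y,z pct 1,50,99 [[-0.01, -0.0163, 0.0244], [0.002, -0.0042, 0.0648], [0.0062, 0.0127, 0.0998]]
  white 250 [[-0.0111, -0.0277, -0.0033], [0.0002, 0.0033, 0.0076], [0.0117, 0.0342, 0.0213]]
  shoulder z [-0.0028  0.0077  0.0093] 116
  mouth plane z -0.0001
  tab y [0.0466 0.049  0.0583] x [-0.0112  0.0129] z [0.0126 0.0423]
top 478 handle slot x,y,z pct 1,50,99 [[-0.0122, -0.0108, 0.025], [0.0022, 0.0037, 0.0709], [0.0062, 0.016, 0.0994]]
  white 226 [[-0.0111, -0.0267, -0.0115], [0.0005, 0.0065, 0.0059], [0.0113, 0.0342, 0.0144]]
  shoulder z [-0.0079  0.0072  0.0092] 129
  mouth plane z -0.0005
  tab y [0.0497 0.0564 0.0611] x [-0.0102  0.0127] z [0.0141 0.0421]
side blue [[304.4, 171.6], [269.8, 177.3], [299.2, 194.7]]
side blue [[304.3, 171.6], [269.7, 177.4], [299.1, 194.9]]
top blue [[305.8, 173.5], [339.4, 197.0], [303.0, 214.9]]
top blue []
```

View pics/full20side.png

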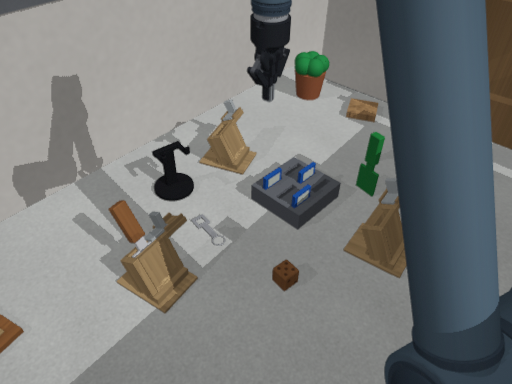

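View pics/full20top.png

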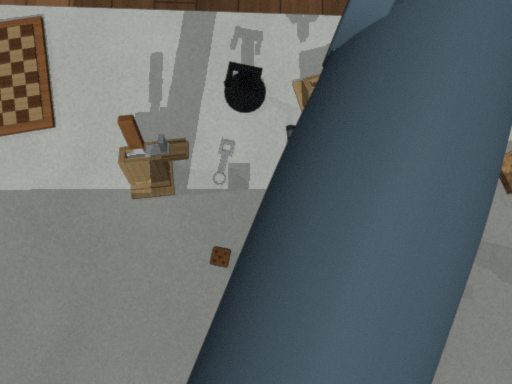

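Everything is in place: the scraper is in the slot at (127,222) with the keeper across at (160,225), and the bystanders are where they were. One last check of the lean.

```bash
cat >> m6.py <<'E'
    F=L[k]; F=F[(F[:,2]>.03)&(F[:,2]<.09)&(F[:,0]>np.interp(F[:,2],[.03,.09],[.0,-.01]))]
    a=np.polyfit(F[:,2],F[:,0],1); r=F[:,0]-np.polyval(a,F[:,2]); F=F[abs(r)<.002]; a=np.polyfit(F[:,2],F[:,0],1)
    print('  lean rad in x',a[0].round(3),'front-face x at z=.058',np.polyval(a,.058).round(4),'-> centre x',(np.polyval(a,.058)-.010).round(4))
E
python3 m6.py 20 | grep lean; python3 m6.py 14|grep lean
```

```text
lean rad in x -0.071 front-face x at z=.058 0.0028 -> centre x -0.0072
  lean rad in x -0.062 front-face x at z=.058 0.0031 -> centre x -0.0069
  lean rad in x -0.063 front-face x at z=.058 0.0028 -> centre x -0.0072
  lean rad in x -0.057 front-face x at z=.058 0.0033 -> centre x -0.0067
```

```bash
python3 -c "
from rig import bot
print(bot.finish_job()); print(bot.get_state()['time_s'])"
```

```text
the job is handed in; nothing more can be done
None
the job is handed in; nothing more can be done
```

I drew the scraper out of the tray and tipped it in the grip against the slot's mouth. I then slid it down onto the slot floor, where 22 N moved it no further, and released it. Only after that did I push the keeper across to its stop, where the force jumped to 10 N after about 28 mm of travel. The job was handed in at about 24 s of the 70 s allowed; no verdict is reported.

**Last checks, all within the limits:**

| Quantity | Measured | Limit |
|---|---|---|
| Handle centre, slot z | about 0.060 m | 0.050 to 0.0625 m |
| Handle centre, slot x | −7 mm | ±12 mm |
| Handle centre, slot y | about 0, once each camera's offset is allowed for | ±12 mm |
| Lean relative to the slot | 0.06–0.07 rad | below 0.12 rad |
| Keeper across | about 29–30 mm | more than 26 mm |

- **Bystanders:** The cartridges' image positions in the side view changed by 0.2 px or less. The die, keyring and stand look unmoved in the pictures, but I did not measure them.
- **Top camera:** The arm hid the tray from the top camera at the end, so the cartridge check rests on the side view alone.

**What disagreed along the way:**
- **Finger position:** With the gripper shut, the camera images showed the fingertips about 40 mm above the reported tool point. As a result the first push passed over the keeper tab without touching it, and I repeated it 42 mm lower.
- **Cameras:** The two cameras differed by about 2–3 mm in y.
- **Height:** The measured height reads about 2 mm above the nominal home value of 0.058 m. I took this as measurement bias, because the keeper passed over the shoulder freely.

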